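# Mount the small carvings on their plinths

## Robot

A 6-joint arm with a two-finger parallel gripper is mounted at the origin on the work surface. World frame = base frame: x ahead of the robot, y to its left, z up, the work surface at z = 0. Lengths are in mm, angles in rad, forces in N, time in s.
With the tool pointing down it reaches from about 350 to 875 mm from the base axis. Payload 4.2 kg.
Tool frame: the origin (TCP) lies between the finger pads, 19 mm behind the fingertips; this is the grasp point; z points along the fingers, y is the line along which they close (so a half turn about z gives the same grasp; the last joint's range is limited). The gripper opens to 85 mm and grips with 20 to 120 N. Pads are 22 mm wide; open, the fingers measure 114 mm over their backs; the gripper's body (76 mm by 85 mm) begins 54 mm behind the grasp point. The pads swing forward as they close: fully open they stand 13 mm farther back than shut.
Start: joints at [1.427, 0.385, 0.008, 0, -1.194, -0.259], TCP at [244.964, 574.971, 250.012] pointing down, gripper open.
Joint ranges: [-3.14, 3.14], [-1.21, 2.06], [-1.07, 1.41], [-3.16, 2.05], [-2.99, -0.16], [-3.1, 3.1]. Speed limits (rad/s): [2.79, 2.79, 3.14, 3.14, 3.14, 3.14].

## Interface

Orientations are given as a unit quaternion [x, y, z, w].
In Python, from bench import arm gives the robot as it stands.
- The arm moves only by the shell command python3 -m pendant 'ROWS'. ROWS is JSON, a list of rows, each a list of 7 numbers: the shift along the tool's x, y, z in m, then the turn, a rotation vector about the tool's x, y, z in degrees, then the finger opening in m, from 0 to 0.0854. In form: [[x, y, z, wx, wy, wz, fingers], ...]. A call has 1 to 12 rows; each row shifts and turns the commanded pose from where the row before left it, along the tool's axes as they then stand; what a row does not reach is not made up. A row lasts 1/10 s, in which the tool goes at most 50 mm and 8.59 degrees, less where a joint would pass 70% of its speed; a pose out of reach is approached as far as the arm can. A call is refused whole if a number of a shift passes 0.05 or a number of a turn 8.59, either way. A call with a gripper value outside its range is refused whole. The fingers move at their own pace and stop on an object; the grip force is fixed at half the most. Time passes only in rows, so rows that do not move let the fingers close. It gives the time, the measured TCP pose, the force, the opening and the grip force at its end, in the units of the state.
- arm.read_state(): the state, without advancing time (a new reading comes with each control period).
- arm.get_image(name): name is "side" or "top" or "wrist"; returns a dict with "image" (420x560x3 uint8, red, green, blue), "fx", "fy", "cx", "cy" (pixels), "xyz" and "rotation" of the camera in the world. Camera axes: x right, y down, z forward; pixel columns grow to the right and rows downward; lengths in mm; the calibration is good to about 2 mm. A picture is of the moment at which its call begins. There is no depth.
- arm.job_done(): hands the job in; it is judged then, once.
The state is a dict: "clock": time; "joints": joint angles; "joint_vel": joint speeds; "joint_efforts": joint torques, N m; "position": TCP position; "ee_rot": TCP orientation; "contact_force": force on the tool from outside, world axes, zero at the start; "wrist_torque": the same for the moment, N m; "gripper_width": finger opening in mm; "grasp_force": force on a finger pad.
Only numpy, scipy, OpenCV 4.12 (cv2) and the standard library are available. Lean on these libraries where they do the work, as an engineer would, in place of code of your own. Each camera call takes 0.05 s, during which the arm holds its last target. There are 200 camera calls.

## Task

Dry-mount the four small marble carvings on the plinth bases that match their feet: the egg on the large round base, the torso on the small round base, the bird on the oblong base lengthways, and, for the owl, first lay the loose square step slab on the square base and then stand the owl on the slab. Everything stands upright, centred by eye with an even margin all round, straight-sided pieces squared up with what they stand on (which way a carving faces does not matter). Set each stone down rather than dropping it, and topple none.

Things in the scene. Friction and masses are not known exactly. Their poses are not given: they have to be found in the camera images.
- egg: loose white marble carving, 89 mm high, about 0.4 kg: a round foot 70 mm across and 12 mm high with an upright egg on it, 56 mm across at its widest (48 mm up), narrowing to the top. Origin: centre of the foot's underside; z up. Grip the egg at 48 mm up, any yaw
- torso: loose white marble carving, 98 mm high, about 0.22 kg: a round foot 46 mm across and 12 mm high with a waisted torso on it (hips 40 mm across at 32 mm up, waist 33 mm at 50 mm up, shoulders 40 mm at 70 mm up, neck stub 14 mm at the top). Origin: centre of the foot's underside; z up. Grip round hips and shoulders with the TCP 52 mm up, any yaw
- owl: loose white marble carving, 88 mm high with two pointed ears, about 0.24 kg: a square foot 44 x 44 x 12 mm, and on it a square upright body 36 x 36 mm with rounded edges from 12 to 76 mm up. Origin: centre of the foot's underside; z up, face (eyes, beak) to its -x, sides along its x and y. Grip the body 45 mm up across its y or x
- bird: loose white marble carving, 71 mm high, about 0.28 kg: an oblong foot 92 (x) x 42 (y) x 12 mm, and over it a bird lying along x, its round body 36 mm wide across y, centred 42 mm up; head at -x, tail at +x, about 125 mm from beak to tail. Origin: centre of the foot's underside; z up. Grip the body at the origin's x, 42 mm up, across y
- step_slab: loose plain square slab of grey stone, 60 x 60 mm and 22 mm high, about 0.21 kg. Origin: centre of its underside; z up, sides along its x and y. The owl stands on it, it lies on the square base
- base_big_round: fixed round grey stone base, 94 mm across, 20 mm high, flat top. Origin: centre of its underside on the bench (top is 20 mm above it); z up
- base_small_round: fixed round grey stone base, 70 mm across, 20 mm high, flat top. Origin: centre of its underside on the bench (top is 20 mm above it); z up
- base_square: fixed square grey stone base, 84 x 84 mm, 20 mm high, flat top; clearly larger than the loose step slab. Origin: centre of its underside on the bench (top is 20 mm above it); z up, sides along its x and y
- base_oblong: fixed oblong grey stone base, 114 mm along its x, 64 mm along its y, 20 mm high, flat top. Origin: centre of its underside on the bench (top is 20 mm above it); z up
Mind the look-alikes: they are no part of the job. What is shaped like the bird but turquoise is not meant.

How it is judged:
By the outcome, as a careful person would: the job done as asked, in the order asked, and still so for the second after the job is handed in, with the robot touching nothing.
It also fails if it takes over 120 s, if anything falls off the work surface, if the arm or the gripper's body presses on something with over 40 N, if the wrist force passes 120 N, or if a joint passes its speed limit or range.

## Working session

There is one attempt and no reset: what is moved stays moved. The work goes in short steps, Python scripts to look and compute and a shell command to move; the robot and the scene stay as the last step left them, time stands still between calls to the robot, and variables do not carry over. Pictures are saved under pics/ and viewed, at most 14 in all, crops included, and the job is handed in when it is done.

```bash
mkdir -p pics; ls; cat > h.py <<'E'
import numpy as np,cv2,sys
from scipy.spatial.transform import Rotation as R
from bench import arm
def snap(n,f):
    d=arm.get_image(n); cv2.imwrite(f'pics/{f}.png',d['image'][:,:,::-1])
    np.savez(f'pics/{f}.npz',**{k:np.array(v) for k,v in d.items()}); return d
def load(f): return dict(np.load(f'pics/{f}.npz'))
def rot(d):
    r=np.array(d['rotation'],float)
    return r if r.shape==(3,3) else R.from_quat(r).as_matrix()
def p2w(d,u,v,z):
    ray=rot(d)@np.array([(u-d['cx'])/d['fx'],(v-d['cy'])/d['fy'],1]); c=np.array(d['xyz'],float)
    return (c+ray*(z-c[2])/ray[2])
def w2p(d,p):
    q=rot(d).T@(np.array(p,float)-np.array(d['xyz'],float)); return np.array([d['fx']*q[0]/q[2]+d['cx'],d['fy']*q[1]/q[2]+d['cy']])
def st():
    s=arm.read_state(); return s
E
python3 - <<'E'
from h import *
for n in('top','side'):
    d=snap(n,n+'0'); print(n,d['fx'],d['cx'],d['cy'],d['xyz'],np.round(rot(d),3).tolist())
    im=cv2.resize(d['image'][:,:,::-1],(800,600),interpolation=cv2.INTER_CUBIC); cv2.imwrite(f'pics/{n}0b.png',im)
s=st(); print(s)
E
```

```text
pics
top 421.2941154209418 275.13946072859767 214.12316737386172 [451.14702527  25.95900687 937.16459535] [[-0.005, -0.996, 0.093], [-1.0, 0.003, -0.026], [0.025, -0.093, -0.995]]
side 470.1757707869921 276.7786057696759 211.96313640671968 [379.71379982 765.98029971 656.0663781 ] [[-0.981, -0.12, 0.154], [-0.195, 0.621, -0.759], [-0.005, -0.775, -0.632]]
{'clock': 0.1, 'joints': array([ 1.42661388e+00,  3.85478259e-01,  6.76436405e-03, -4.25207398e-04,
       -1.19400113e+00, -2.58603054e-01]), 'joint_vel': array([ 0.000442  ,  0.00023287,  0.00413234,  0.0006195 , -0.00077907,
       -0.00063813]), 'joint_efforts': array([-4.16630860e-05, -3.93317914e+01,  1.88928884e+01,  4.19791505e+00,
       -2.61766858e-03,  3.76789053e-07]), 'position': array([244.78225519, 574.54543375, 249.03396897]), 'ee_rot': array([ 9.79772772e-01, -2.00110861e-01, -1.42436140e-04,  9.69077997e-04]), 'contact_force': array([ 1.03997016, -0.67240899,  0.60241528]), 'wrist_torque': array([ 0.00490705, -0.00796016, -0.05073876]), 'grasp_force': 0.0, 'gripper_width': 85.6367568373134}
```

View pics/top0b.png

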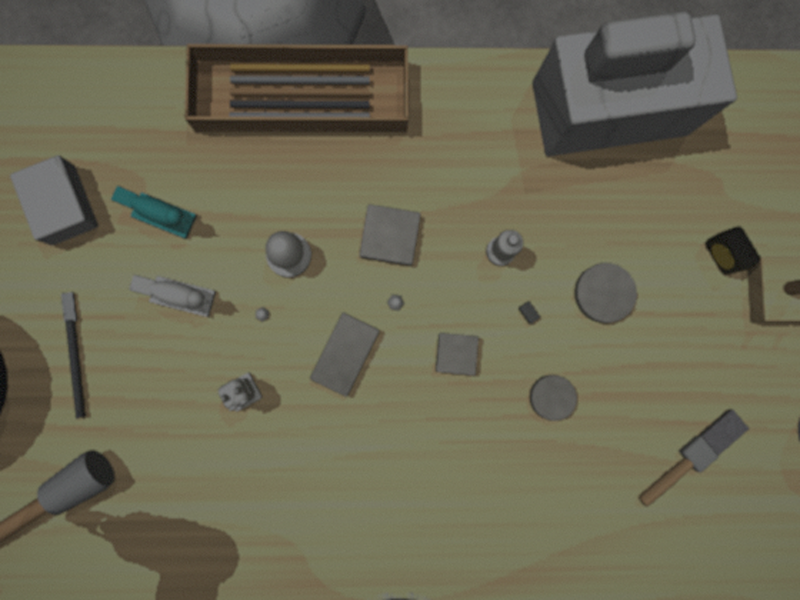

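View pics/side0b.png

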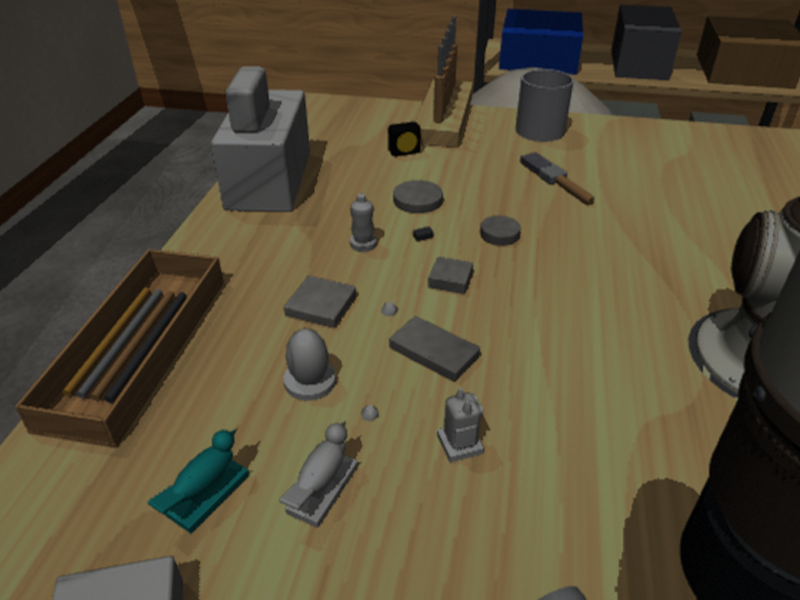

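Top view (800-px scale): egg (287,252), torso (505,246), owl (239,392), white bird (178,293), turquoise look-alike (158,210). Large round base (606,293), small round (553,397), oblong (345,355). There are two squares, (391,235) at about 57 px and (458,354) at about 42 px. The smaller one fits the 60 mm slab and the larger the 84 mm base. The enlarged crops should confirm this.

```bash
python3 - <<'E'
from h import *
im=load('top0')['image'][:,:,::-1]
for n,x in(('cl',78),('cr',250)):
    c=im[138:288,x:x+200]; c=cv2.convertScaleAbs(c,alpha=1.7)
    cv2.imwrite(f'pics/{n}.png',cv2.resize(c,(800,600),interpolation=cv2.INTER_CUBIC))
E
```

```text
(no output)
```

View pics/cl.png

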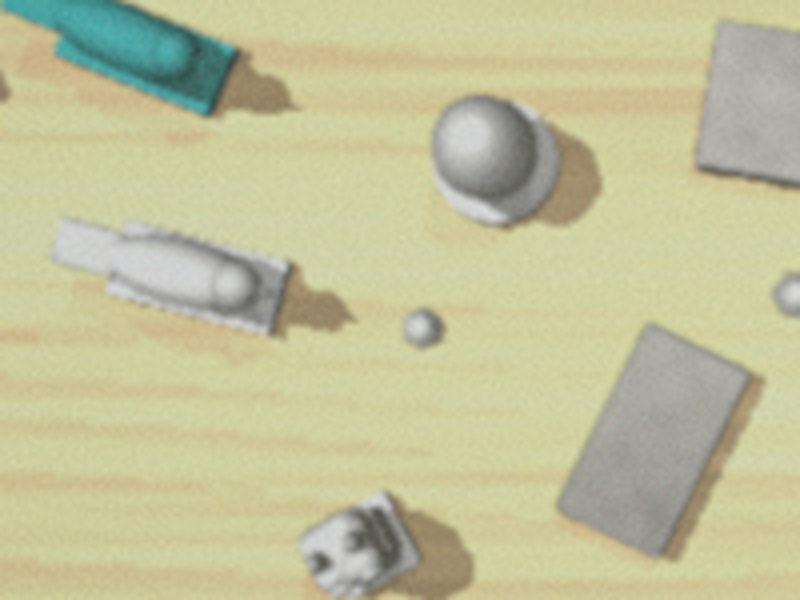

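View pics/cr.png

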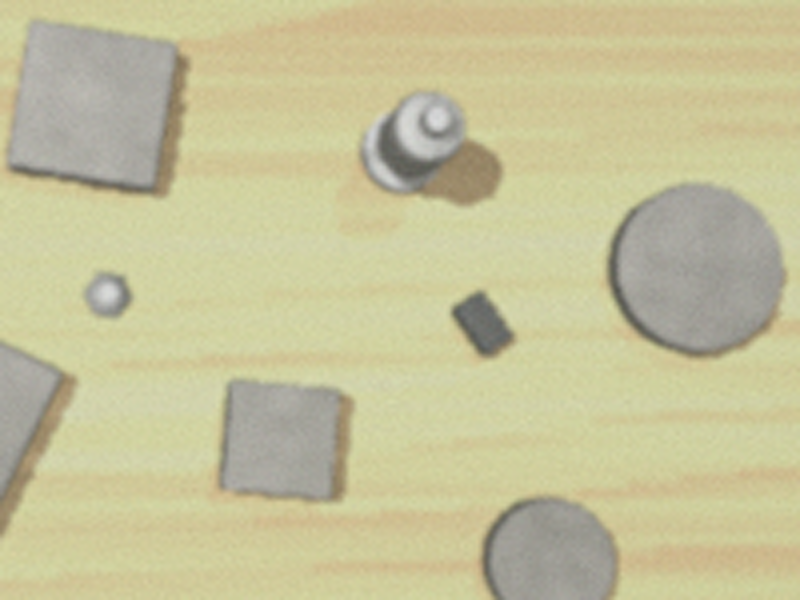

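Crops: the 84 mm base has corners in cr at (34,20), (177,44), (157,185), (10,165). The 60 mm slab is at (231,380), (343,389), (333,500), (221,489), and its 112 px side against 146 px confirms it as the loose slab. The white bird's foot ends at (291,262)/(274,333) in cl and the turquoise one is the decoy. Next I fit the poses.

```bash
cat > fit.py <<'E'
from h import *
from scipy.optimize import least_squares
d=load('top0')
def px(p,x0): return np.array([(p[0]+.5)/4-.5+x0,(p[1]+.5)/4-.5+138])
def rect(name,pts,x0,sx,sy,z,yaw0):
    P=[px(p,x0) for p in pts]; W=np.array([p2w(d,*p,z)[:2] for p in P])
    c0=W.mean(0)
    def corners(q):
        c,s=np.cos(q[2]),np.sin(q[2]); o=np.array([[1,1],[1,-1],[-1,-1],[-1,1]])*[sx/2,sy/2]
        return o@np.array([[c,s],[-s,c]])+q[:2]
    def res(q):
        C=corners(q); D=np.linalg.norm(W[:,None]-C[None],axis=2).argmin(1); return (W-C[D]).ravel()
    r=least_squares(res,[*c0,yaw0]); print(name,r.x[:2].round(1),'yaw deg',np.degrees(r.x[2]).round(1),'res',r.fun.round(1))
def circ(name,pts,x0,z,rad):
    W=np.array([p2w(d,*px(p,x0),z)[:2] for p in pts])
    r=least_squares(lambda q:np.hypot(*(W-q).T)-rad,W.mean(0)); print(name,r.x.round(1),'res',r.fun.round(1))
rect('base_sq',[(34,20),(177,44),(157,185),(10,165)],250,84,84,20,0)
rect('slab',[(231,380),(343,389),(333,500),(221,489)],250,60,60,22,0)
rect('oblong',[(651,323),(750,374),(662,557),(558,508)],78,114,64,20,0)
rect('bird',[(127,224),(291,262),(274,333),(108,292)],78,92,42,12,1.4)
circ('egg',[(558,155),(500,226),(540,205),(522,99),(548,120),(455,203)],78,12,35)
circ('torso',[(362,150),(400,192),(374,178),(370,130)],250,12,23)
circ('big',[(785,268),(701,355),(701,183),(762,208),(762,328),(618,268)],250,20,47)
circ('small',[(617,562),(552,497),(597,515),(489,562)],250,20,35)
E
python3 fit.py
```

```text
base_sq [649.6   5.7] yaw deg -8.8 res [-1.  -1.7 -1.6  2.   2.2  0.9  0.5 -1.2]
slab [463.7 -95.1] yaw deg -5.7 res [-0.5  0.5  0.3 -0.9 -0.1 -0.3  0.2  0.7]
oblong [464.3  75.5] yaw deg -26.2 res [-1.7 -0.9 -1.4  2.6  2.4 -0.1  0.7 -1.5]
bird [554.2 325.1] yaw deg 76.4 res [-1.5  0.7 -1.1  0.4  0.7 -1.1  1.9 -0. ]
egg [619.8 163.5] res [-1.6  2.4 -0.1  1.3  0.3 -1.3]
torso [ 623.8 -167.3] res [ 0.6 -0.1 -0.3 -0.5]
big [ 557.3 -329.8] res [-0.6  1.5  0.3  1.2 -0.5 -0.2]
small [ 396.8 -242. ] res [-0.1 -0.1  0.2  0.1]
```

```bash
python3 -m pendant '[[0.036,0.021,-0.01,0,0,0,0.085],[0.036,0.021,-0.01,0,0,0,0.085],[0.036,0.021,-0.01,0,0,0,0.085],[0.036,0.021,-0.01,0,0,0,0.085],[0.036,0.021,-0.01,0,0,0,0.085],[0.036,0.021,-0.01,0,0,0,0.085],[0.036,0.021,-0.01,0,0,0,0.085],[0.036,0.021,-0.01,0,0,0,0.085],[0.036,0.021,-0.01,0,0,0,0.085],[0.036,0.021,0,0,0,0,0.085],[0,0,0,0,0,0,0.085],[0,0,0,0,0,0,0.085]]'
cat >> h.py <<'E'
def yawof(q): 
    x=R.from_quat(q).as_matrix()[:,0]; return np.degrees(np.arctan2(x[1],x[0]))
def plan(x,y,z,yaw):
    """tool-frame shift (mm, before turning) and tool-z turn (deg) to reach a pose"""
    s=st(); Rm=R.from_quat(s['ee_rot']).as_matrix(); p=np.array(s['position'])
    cy=yawof(s['ee_rot']); t=-((yaw-cy+180)%360-180)
    print('t',s['clock'],'at',p.round(1),'yaw',cy.round(1),'tilt',(Rm[:2,2]*57.3).round(2),'F',np.round(s['contact_force'],1),'w',round(s['gripper_width'],1),'g',round(s['grasp_force'],1))
    print(' shift tool',(Rm.T@(np.array([x,y,z])-p)).round(1),'turn z',round(t,1))
E
python3 - <<'E'
from h import *
d=snap('wrist','w1'); print(d['fx'],d['cx'],d['cy'],d['xyz'],rot(d).round(3).tolist())
plan(500,240,340,-23)
cv2.imwrite('pics/w1b.png',cv2.resize(cv2.convertScaleAbs(d['image'][:,:,::-1],alpha=1.3),(800,600),interpolation=cv2.INTER_CUBIC))
E
```

```text
clock: 1.3
position: [494.1, 239.7, 339.4]
ee_rot: [0.98, -0.201, -0.001, 0.0]
contact_force: [-0.1, 0.7, 0.2]
gripper_width: 84.7
grasp_force: 0.0
297.16604452500275 278.15516737470034 208.19187623621113 [561.71956327 211.51047237 462.07459724] [[-0.393, -0.88, -0.267], [-0.92, 0.376, 0.113], [0.001, 0.289, -0.957]]
t 1.35 at [493.6 240.5 339.4] yaw -23.1 tilt [-0.06 -0.03] F [-0.1  0.5  0.1] w 85.4 g 0.0
 shift tool [ 6.  -2.1 -0.6] turn z -0.1
```

View pics/w1b.png

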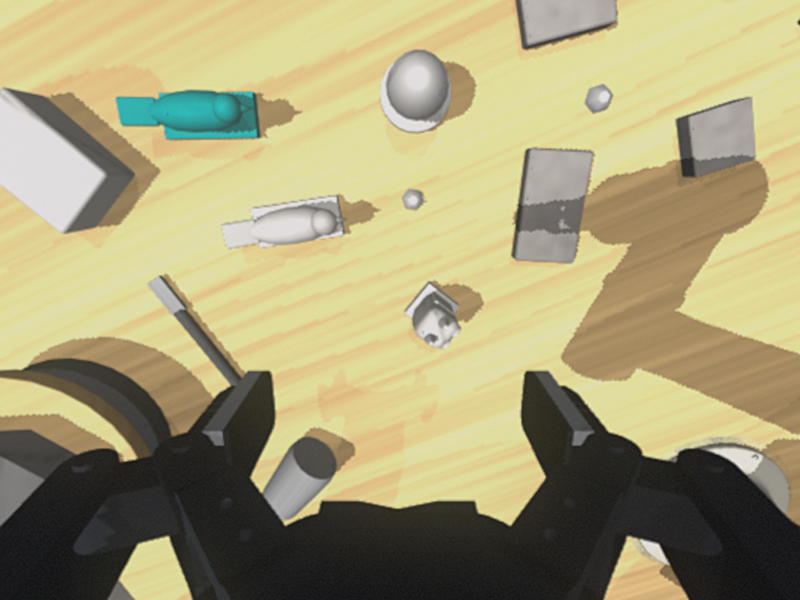

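Wrist view: white bird's foot corners (252,208), (340,196), (343,238), (260,247). Owl's foot corners (432,282), (458,302), (405,315). Egg's foot edge (381,93), (415,131), (450,100). Now I cross-check these.

```bash
sed -n '/^def rect/,/^def circ/p' fit.py > /dev/null; python3 - <<'E'
src=open('fit.py').read().split("rect('base_sq'")[0].replace("load('top0')","load('w1')").replace("def px(p,x0): return np.array([(p[0]+.5)/4-.5+x0,(p[1]+.5)/4-.5+138])","def px(p,x0): return np.array([(p[0]+.5)*.7-.5,(p[1]+.5)*.7-.5])")
open('wfit.py','w').write(src)
exec(src)
rect('bird',[(252,208),(340,196),(343,238),(260,247)],0,92,42,12,1.33)
rect('owl',[(432,282),(458,302),(405,315)],0,44,44,12,.5)
rect('oblong',[(527,149),(592,151),(576,263),(514,258)],0,114,64,20,-.45)
circ('egg',[(381,93),(415,131),(450,100),(390,118),(442,120)],0,12,35)
# owl foot corners in top0
import h
d=load('top0'); px=lambda p,x0: np.array([(p[0]+.5)/4-.5+x0,(p[1]+.5)/4-.5+138])
rect('owl top',[(387,492),(421,556)],78,44,44,12,.5)
E
```

```text
bird [553.1 327.8] yaw deg 73.2 res [-0.9 -0.2  0.7 -1.5  0.3  2.1 -0.1 -0.4]
owl [409.1 233. ] yaw deg 32.8 res [-1.5 -3.6  2.8  2.2 -1.3  1.4]
oblong [465.3  80.5] yaw deg -25.1 res [-1.4  1.2 -1.2  0.8 -0.6 -1.5  3.2 -0.6]
egg [620.1 166.3] res [-0.7  0.1 -1.6 -0.4  0.7]
owl top [419.7 211.9] yaw deg -16.3 res [-10.   -5.5  10.    5.5]
```

```bash
cat >> h.py <<'E'
    a=np.radians(yaw); q=np.array([x,y,z])-p
    print(' shift after turn',np.round([np.cos(a)*q[0]+np.sin(a)*q[1],np.sin(a)*q[0]-np.cos(a)*q[1],-q[2]],1))
E
python3 -c "
from h import *
plan(553.5,327,200,-105)"
```

```text
t 1.35 at [493.6 240.5 339.4] yaw -23.1 tilt [-0.06 -0.03] F [-0.1  0.5  0.1] w 85.4 g 0.0
 shift tool [  21.2 -103.2  139.3] turn z 81.9
 shift after turn [-99.1 -35.4 139.4]
```

```bash
python3 -m pendant '[[0,0,0,0,0,8.19,0.085],[0,0,0,0,0,8.19,0.085],[0,0,0,0,0,8.19,0.085],[0,0,0,0,0,8.19,0.085],[0,0,0,0,0,8.19,0.085],[0,0,0,0,0,8.19,0.085],[0,0,0,0,0,8.19,0.085],[0,0,0,0,0,8.19,0.085],[0,0,0,0,0,8.19,0.085],[0,0,0,0,0,8.19,0.085],[-0.025,-0.009,0.035,0,0,0,0.085],[-0.025,-0.009,0.035,0,0,0,0.085]]' >/dev/null
python3 -m pendant '[[-0.025,-0.009,0.035,0,0,0,0.085],[-0.025,-0.009,0.035,0,0,0,0.085],[0,0,0,0,0,0,0.085],[0,0,0,0,0,0,0.085]]'>/dev/null
python3 - <<'E'
from h import *
plan(553.5,327,42,-105)
d=snap('wrist','w2')
cv2.imwrite('pics/w2b.png',cv2.resize(cv2.convertScaleAbs(d['image'][:,:,::-1],alpha=1.3),(800,600),interpolation=cv2.INTER_CUBIC))
E
```

```text
t 2.95 at [553.5 328.9 198.6] yaw -104.8 tilt [-0.12 -0.15] F [-0.5  0.1  0.6] w 85.4 g 0.0
 shift tool [  1.4  -0.7 156.6] turn z 0.2
 shift after turn [  1.9  -0.5 156.6]
```

View pics/w2b.png

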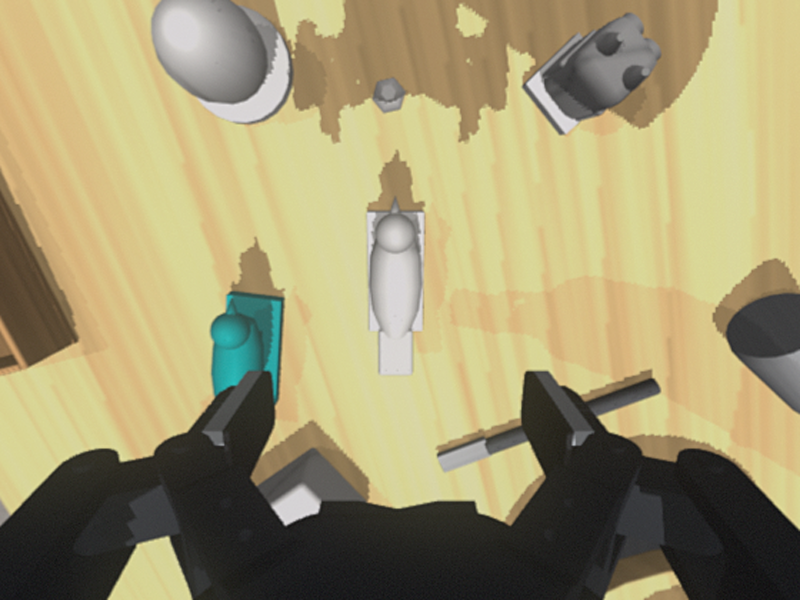

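Wrist close-up: the white bird's foot is at (367,212), (424,212), (423,331), (368,331) and squared to the tool. The turquoise one is at (245,340). Owl's foot corners are at (525,86), (563,134), (576,36).

```bash
python3 - <<'E'
exec(open('wfit.py').read().replace("'w1'","'w2'"))
rect('bird',[(367,212),(424,212),(423,331),(368,331)],0,92,42,12,1.33)
rect('owl',[(525,86),(563,134),(576,36)],0,44,44,12,.5)
circ('egg',[(290,75),(240,123),(280,105),(210,112),(285,45)],0,12,35)
E
```

```text
bird [554.8 330. ] yaw deg 75.2 res [-0.4  0.5  0.6  0.2 -0.5 -0.3  0.3 -0.4]
owl [410.3 236.3] yaw deg 28.8 res [-1.   0.6  0.2 -1.9  0.8  1.3]
egg [619.5 168.4] res [-0.1 -0.2  0.4 -0.1 -0.3]
```

```bash
python3 -m pendant '[[-0.001,0.001,0.04,0,0,0,0.085],[0,0,0.04,0,0,0,0.085],[0,0,0.04,0,0,0,0.085],[0,0,0.025,0,0,0,0.085],[0,0,0.012,0,0,0,0.085],[0,0,0,0,0,0,0.05],[0,0,0,0,0,0,0.03],[0,0,0,0,0,0,0.02],[0,0,0,0,0,0,0.02],[0,0,0,0,0,0,0.02],[0,0,0,0,0,0,0.02]]'
python3 -c "
from h import *
plan(465,79,200,-26)"
```

```text
clock: 4.1
position: [555.0, 330.1, 45.7]
ee_rot: [-0.609, 0.793, -0.0, 0.002]
contact_force: [-1.5, -0.7, 6.9]
gripper_width: 33.4
grasp_force: 59.3
t 4.1 at [555.  330.1  45.7] yaw -104.9 tilt [0.21 0.15] F [-1.5 -0.7  6.9] w 33.4 g 59.3
 shift tool [ 265.3   21.8 -155.2] turn z -78.9
 shift after turn [  29.2  265.2 -154.3]
```

```bash
python3 -m pendant '[[0,0,-0.005,0,0,0,0.02],[0,0,-0.01,0,0,0,0.02],[0,0,-0.03,0,0,0,0.02],[0,0,-0.04,0,0,0,0.02],[0,0,-0.035,0,0,0,0.02],[0,0,-0.02,0,0,0,0.02],[0,0,0,0,0,0,0.02]]'
python3 - <<'E'
from h import *
plan(465,79,200,-26)
d=snap('wrist','w3'); cv2.imwrite('pics/w3b.png',cv2.convertScaleAbs(d['image'][:,:,::-1],alpha=1.4))
E
```

```text
clock: 4.8
position: [555.1, 330.2, 187.3]
ee_rot: [-0.609, 0.793, 0.0, 0.004]
contact_force: [0.5, 0.8, -2.8]
gripper_width: 33.1
grasp_force: 60.3
t 4.8 at [555.1 330.2 187.3] yaw -105.0 tilt [0.35 0.29] F [ 0.5  0.8 -2.8] w 33.1 g 60.3
 shift tool [265.9  22.1 -14.5] turn z -79.0
 shift after turn [ 29.2 265.3 -12.7]
```

View pics/w3b.png

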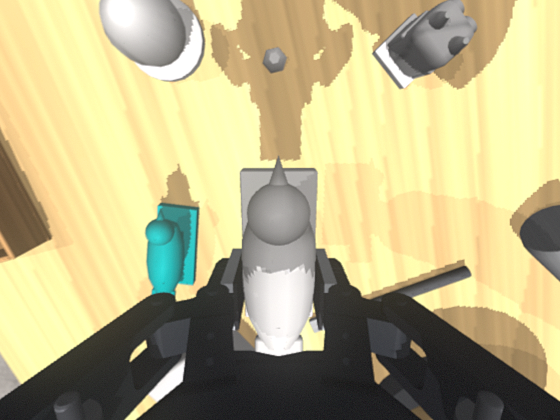

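```bash
python3 -m pendant '[[0,0,0,0,0,-4,0.02],[0,0,0,0,0,-8,0.02],[0,0,0,0,0,-8.4,0.02],[0,0,0,0,0,-8.5,0.02],[0,0,0,0,0,-8.5,0.02],[0,0,0,0,0,-8.5,0.02],[0,0,0,0,0,-8.5,0.02],[0,0,0,0,0,-8.5,0.02],[0,0,0,0,0,-8.5,0.02],[0,0,0,0,0,-5,0.02],[0,0,0,0,0,-3,0.02]]' >/dev/null
python3 -m pendant '[[0.0015,0.015,0,0,0,0,0.02],[0.003,0.03,0,0,0,0,0.02],[0.004,0.038,0,0,0,0,0.02],[0.004,0.038,0,0,0,0,0.02],[0.004,0.038,0,0,0,0,0.02],[0.004,0.038,0,0,0,0,0.02],[0.003,0.035,0,0,0,0,0.02],[0.002,0.025,0,0,0,0,0.02],[0.001,0.007,0,0,0,0,0.02],[0,0,0,0,0,0,0.02],[0,0,0,0,0,0,0.02]]'
python3 -c "
from h import *
plan(465,80.5,85,-25.6)
d=snap('wrist','w4');cv2.imwrite('pics/w4b.png',cv2.convertScaleAbs(d['image'][:,:,::-1],alpha=1.4))"
```

```text
clock: 7.05
position: [463.9, 80.1, 182.4]
ee_rot: [0.975, -0.221, -0.0, 0.0]
contact_force: [0.6, -0.1, -3.1]
gripper_width: 33.4
grasp_force: 60.4
t 7.05 at [463.9  80.1 182.4] yaw -25.6 tilt [-0.03 -0.01] F [ 0.6 -0.1 -3.1] w 33.4 g 60.4
 shift tool [ 0.8 -0.9 97.4] turn z 0.0
 shift after turn [ 0.8 -0.8 97.4]
```

View pics/w4b.png

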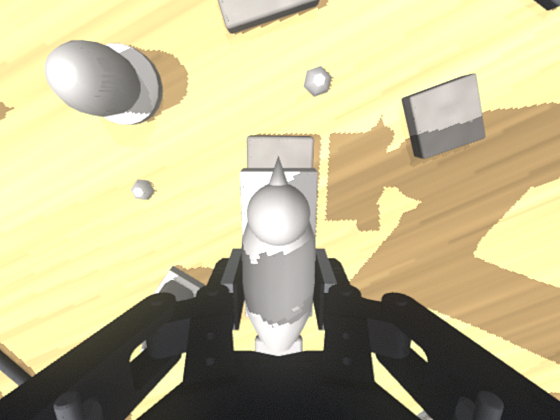

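```bash
python3 - <<'E'
from h import *
d=load('w4')
a=p2w(d,248,136,20)[:2];b=p2w(d,313,136,20)[:2]; v=b-a; L=np.hypot(*v); n=np.array([v[1],-v[0]])/L
print(L, np.degrees(np.arctan2(v[1],v[0]))+90); 
for s in(57,-57): print((a+b)/2+s*n)
# bird foot front edge top at z0: width 42 -> depth
for z in(148,150,152,154):
    a=p2w(d,241,170,z)[:2];b=p2w(d,317,170,z)[:2]; u=np.array([np.cos(np.radians(-25.6)),np.sin(np.radians(-25.6))])
    print(z,np.hypot(*(a-b)),(a+b)/2-46*u)
E
```

```text
60.69217834998637 -25.485620235417784
[463.69467572  78.20704263]
[566.60171227  29.15460306]
148 40.40396475634196 [464.90306819  79.7476945 ]
150 39.88962797238406 [465.20720645  79.61044994]
152 39.37529118842617 [465.51134471  79.47320538]
154 38.86095440446829 [465.81548296  79.33596081]
```

```bash
python3 -m pendant '[[0,0,0.02,0,0,0,0.02],[0,0,0.035,0,0,0,0.02],[0,0,0.03,0,0,0,0.02],[0,0,0.015,0,0,0,0.02],[0,0,0.006,0,0,0,0.02],[0,0,0.003,0,0,0,0.02],[0,0,0.002,0,0,0,0.02],[0,0,0,0,0,0,0.02],[0,0,0,0,0,0,0.02]]'
```

```text
clock: 8.0
position: [464.2, 79.9, 72.8]
ee_rot: [0.975, -0.221, 0.001, -0.001]
contact_force: [-0.3, -0.4, -3.5]
gripper_width: 33.2
grasp_force: 60.4
```

```bash
python3 -m pendant '[[0,0,0.001,0,0,0,0.02],[0,0,0.001,0,0,0,0.02],[0,0,0.001,0,0,0,0.02],[0,0,0.001,0,0,0,0.02],[0,0,0.001,0,0,0,0.02],[0,0,0,0,0,0,0.02]]'; python3 -m pendant '[[0,0,0.001,0,0,0,0.02],[0,0,0.001,0,0,0,0.02],[0,0,0,0,0,0,0.02]]';python3 -m pendant '[[0,0,0.001,0,0,0,0.02],[0,0,0.001,0,0,0,0.02],[0,0,0,0,0,0,0.02]]'
```

```text
clock: 8.6
position: [463.6, 79.6, 66.8]
ee_rot: [0.975, -0.221, -0.0, 0.0]
contact_force: [-0.4, -0.6, -1.7]
gripper_width: 33.1
grasp_force: 60.4
clock: 8.9
position: [463.8, 79.6, 65.7]
ee_rot: [0.975, -0.221, 0.0, 0.0]
contact_force: [-2.9, -0.1, 4.5]
gripper_width: 33.0
grasp_force: 61.1
clock: 9.2
position: [463.8, 79.6, 65.6]
ee_rot: [0.975, -0.221, 0.0, 0.0]
contact_force: [-7.6, -0.2, 19.2]
gripper_width: 33.3
grasp_force: 62.7
```

```bash
python3 -m pendant '[[0,0,-0.002,0,0,0,0.02],[0,0,0,0,0,0,0.04],[0,0,0,0,0,0,0.06],[0,0,0,0,0,0,0.07],[0,0,0,0,0,0,0.07],[0,0,-0.015,0,0,0,0.07],[0,0,-0.04,0,0,0,0.085],[0,0,-0.05,0,0,0,0.085],[0,0,-0.05,0,0,0,0.085],[0,0,-0.03,0,0,0,0.085],[0,0,0,0,0,0,0.085]]'
python3 - <<'E'
from h import *
d=snap('wrist','w5');cv2.imwrite('pics/w5b.png',cv2.convertScaleAbs(cv2.resize(d['image'][:,:,::-1],(800,600),interpolation=cv2.INTER_CUBIC),alpha=1.4))
plan(619.8,168,180,-25.6)
E
```

```text
clock: 10.3
position: [466.1, 80.5, 255.0]
ee_rot: [0.975, -0.221, 0.005, -0.003]
contact_force: [-0.1, 0.5, -0.4]
gripper_width: 85.0
grasp_force: 0.0
t 10.35 at [464.5  80.1 252.1] yaw -25.6 tilt [0.27 0.15] F [-0.5 -0.4 -0.9] w 85.2 g 0.0
 shift tool [ 101.9 -146.    73.1] turn z 0.0
 shift after turn [ 102.  -146.4   72.1]
```

View pics/w5b.png

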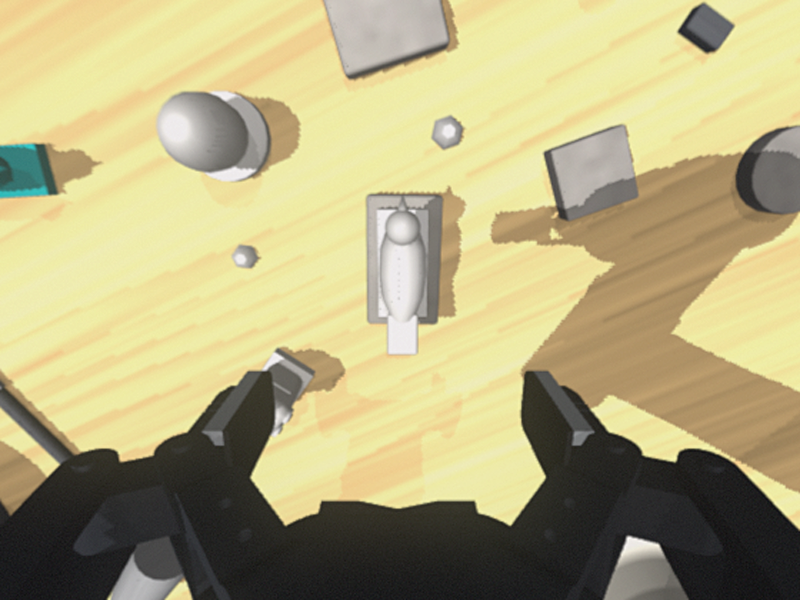

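```bash
python3 - <<'E'
from h import *
d=load('w5'); g=cv2.cvtColor(d['image'].astype('uint8'),cv2.COLOR_RGB2GRAY)
for c in(267,268,295,296): print(c,list(zip(range(132,232),g[132:232,c].tolist()))[:20], g[205:232,c].tolist())
for r in(165,190,210): print(r,g[r,254:312].tolist())
E
```

```text
267 [(132, 164), (133, 154), (134, 126), (135, 93), (136, 82), (137, 114), (138, 130), (139, 136), (140, 136), (141, 137), (142, 138), (143, 139), (144, 126), (145, 91), (146, 112), (147, 165), (148, 172), (149, 170), (150, 169), (151, 169)] [123, 130, 138, 148, 152, 158, 167, 169, 170, 170, 170, 168, 170, 171, 171, 171, 157, 119, 119, 122, 120, 129, 152, 158, 159, 159, 159]
268 [(132, 164), (133, 163), (134, 145), (135, 101), (136, 83), (137, 114), (138, 129), (139, 134), (140, 135), (141, 137), (142, 137), (143, 137), (144, 128), (145, 98), (146, 111), (147, 164), (148, 171), (149, 169), (150, 169), (151, 169)] [128, 124, 125, 127, 132, 140, 150, 159, 167, 170, 169, 167, 168, 168, 170, 172, 157, 118, 118, 122, 119, 128, 150, 155, 159, 158, 160]
295 [(132, 165), (133, 157), (134, 131), (135, 102), (136, 81), (137, 101), (138, 124), (139, 134), (140, 134), (141, 136), (142, 137), (143, 139), (144, 137), (145, 117), (146, 90), (147, 114), (148, 118), (149, 117), (150, 117), (151, 118)] [91, 91, 91, 95, 102, 107, 114, 116, 116, 117, 117, 117, 116, 116, 117, 120, 108, 75, 77, 81, 78, 98
[... 548 characters left out ...]
1, 157, 154, 148, 141, 133, 124, 114, 100, 88, 82, 82, 85, 105, 118, 118, 118, 105, 81, 84, 85, 86, 86, 85, 85, 82, 83, 99, 110, 109]
190 [161, 160, 142, 117, 123, 133, 132, 132, 133, 129, 133, 138, 120, 134, 143, 150, 158, 163, 167, 169, 168, 168, 168, 170, 166, 163, 168, 169, 169, 168, 169, 169, 165, 161, 157, 152, 149, 143, 134, 124, 114, 106, 95, 90, 94, 88, 83, 84, 83, 82, 84, 81, 79, 83, 98, 108, 108, 108]
210 [155, 156, 143, 114, 120, 127, 125, 124, 125, 120, 131, 158, 167, 158, 140, 129, 143, 153, 160, 163, 163, 170, 170, 170, 168, 168, 169, 168, 169, 169, 169, 168, 162, 156, 150, 146, 140, 128, 116, 102, 98, 107, 117, 119, 106, 76, 76, 79, 77, 79, 79, 76, 77, 93, 107, 108, 108, 107]
```

```bash
python3 - <<'E'
from h import *
d=load('w5'); a=np.radians(-25.6); u=np.array([np.cos(a),np.sin(a)]); w=np.array([np.sin(a),-np.cos(a)])
f=lambda c,r,z:p2w(d,c,r,z)[:2]
B=[f(282,136.8,20)@u,f(282,226.5,20)@u]; F=[f(282,146.5,32)@u,f(282,221.5,32)@u]
print('x base',B,np.mean(B),'foot',F,np.mean(F))
for r in(165,210):
  e=(256.3,263.5,298.8,308.5) if r==165 else (256,263.8,298,307)
  b=[f(e[0],r,20)@w,f(e[3],r,20)@w]; q=[f(e[1],r,32)@w,f(e[2],r,32)@w]; print(r,'y base',np.diff(b),np.mean(b),'foot',np.diff(q),np.mean(q))
print(u*np.mean(B)+w*np.mean(b))
E
```

```text
x base [np.float64(440.1116783042486), np.float64(328.3684449048202)] 384.2400616045344 foot [np.float64(429.89388123416137), np.float64(339.23270887373843)] 384.5632950539499
165 y base [62.90517605] -271.3737854360075 foot [41.1176226] -272.8955771629028
210 y base [64.19439144] -272.13093195106734 foot [41.60788443] -272.90070403277764
[464.10408301  79.39187114]
```

Bird is centred on the oblong base to about 1 mm. Next the egg.

```bash
python3 -m pendant '[[0.01,-0.014,0,0,0,0,0.085],[0.02,-0.029,0.01,0,0,0,0.085],[0.021,-0.03,0.015,0,0,0,0.085],[0.021,-0.03,0.015,0,0,0,0.085],[0.02,-0.029,0.015,0,0,0,0.085],[0.01,-0.014,0.01,0,0,0,0.085],[0,0,0,0,0,0,0.085],[0,0,0,0,0,0,0.085]]' >/dev/null
python3 - <<'E'
from h import *
plan(619.6,168.4,48,-25.6)
E
```

```text
t 11.15 at [617.7 166.8 182.8] yaw -25.6 tilt [-0.23 -0.11] F [-0.1 -0.5  0.5] w 84.9 g 0.0
 shift tool [  1.3  -2.7 134.8] turn z 0.0
 shift after turn [  1.   -2.3 134.8]
```

```bash
python3 -m pendant '[[0.001,-0.002,0.03,0,0,0,0.085],[0,0,0.04,0,0,0,0.085],[0,0,0.035,0,0,0,0.085],[0,0,0.02,0,0,0,0.085],[0,0,0.007,0,0,0,0.085],[0,0,0.001,0,0,0,0.085],[0,0,0,0,0,0,0.07],[0,0,0,0,0,0,0.06],[0,0,0,0,0,0,0.04],[0,0,0,0,0,0,0.04],[0,0,0,0,0,0,0.04],[0,0,0,0,0,0,0.04]]'
```

```text
clock: 12.35
position: [620.9, 168.4, 54.4]
ee_rot: [0.975, -0.221, 0.001, -0.0]
contact_force: [-2.5, -1.9, 6.2]
gripper_width: 52.9
grasp_force: 63.0
```

```bash
python3 -m pendant '[[0,0,0,0,0,0,0.07],[0,0,0,0,0,0,0.07],[0,0,0.001,0,0,0,0.07],[0,0,0,0,0,0,0.07],[0,0,0,0,0,0,0.07]]'; python3 -m pendant '[[0,0,0.002,0,0,0,0.07],[0,0,0.001,0,0,0,0.07],[0,0,0,0,0,0,0.07]]'
```

```text
clock: 12.85
position: [620.5, 168.7, 50.8]
ee_rot: [0.975, -0.221, -0.0, 0.0]
contact_force: [-0.9, -0.4, 1.0]
gripper_width: 70.0
grasp_force: 0.0
clock: 13.15
position: [620.3, 168.6, 47.6]
ee_rot: [0.975, -0.221, -0.0, 0.0]
contact_force: [0.7, -0.1, 0.1]
gripper_width: 70.0
grasp_force: 0.0
```

```bash
python3 -m pendant '[[0,0,0.001,0,0,0,0.064],[0,0,0,0,0,0,0.058],[0,0,0,0,0,0,0.054],[0,0,0,0,0,0,0.04],[0,0,0,0,0,0,0.04],[0,0,0,0,0,0,0.04]]'; python3 -m pendant '[[0,0,-0.005,0,0,0,0.04],[0,0,-0.012,0,0,0,0.04],[0,0,-0.03,0,0,0,0.04],[0,0,-0.04,0,0,0,0.04],[0,0,-0.04,0,0,0,0.04],[0,0,-0.02,0,0,0,0.04],[0,0,0,0,0,0,0.04],[0,0,0,0,0,0,0.04]]'
python3 -c "
from h import *
plan(557.6,-325,190,-90)"
```

```text
clock: 13.75
position: [620.6, 168.8, 47.5]
ee_rot: [0.975, -0.221, 0.0, -0.0]
contact_force: [-2.2, 0.1, 3.7]
gripper_width: 53.1
grasp_force: 62.7
clock: 14.55
position: [619.4, 168.4, 192.9]
ee_rot: [0.975, -0.222, -0.001, 0.0]
contact_force: [-1.6, -0.3, -5.8]
gripper_width: 53.2
grasp_force: 64.6
t 14.55 at [619.4 168.4 192.9] yaw -25.6 tilt [-0.14  0.01] F [-1.6 -0.3 -5.8] w 53.2 g 64.6
 shift tool [157.7 471.5   2.9] turn z 64.4
 shift after turn [493.4  61.8   2.9]
```

```bash
python3 -m pendant '[[0.005,0.015,0,0,0,0,0.04],[0.01,0.03,0,0,0,0,0.04],[0.013,0.039,0,0,0,0,0.04],[0.014,0.042,0,0,0,0,0.04],[0.014,0.042,0,0,0,0,0.04],[0.014,0.042,0,0,0,0,0.04],[0.014,0.042,0,0,0,0,0.04],[0.014,0.042,0,0,0,0,0.04],[0.012,0.036,0,0,0,0,0.04],[0.01,0.03,0,0,0,0,0.04],[0.004,0.012,0,0,0,0,0.04],[0,0,0,0,0,0,0.04]]'
python3 - <<'E'
from h import *
plan(557.6,-325,190,-25.6)
d=snap('wrist','w6');cv2.imwrite('pics/w6b.png',cv2.convertScaleAbs(cv2.resize(d['image'][:,:,::-1],(800,600),interpolation=cv2.INTER_CUBIC),alpha=1.4))
E
```

```text
clock: 15.75
position: [569.9, -222.3, 191.7]
ee_rot: [0.975, -0.223, -0.002, 0.0]
contact_force: [-0.1, -0.1, -4.5]
gripper_width: 53.1
grasp_force: 64.7
t 15.75 at [ 569.9 -222.3  191.7] yaw -25.8 tilt [-0.25  0.04] F [-0.1 -0.1 -4.5] w 53.1 g 64.7
 shift tool [33.6 97.9  1.7] turn z -0.2
 shift after turn [33.3 98.   1.7]
```

View pics/w6b.png

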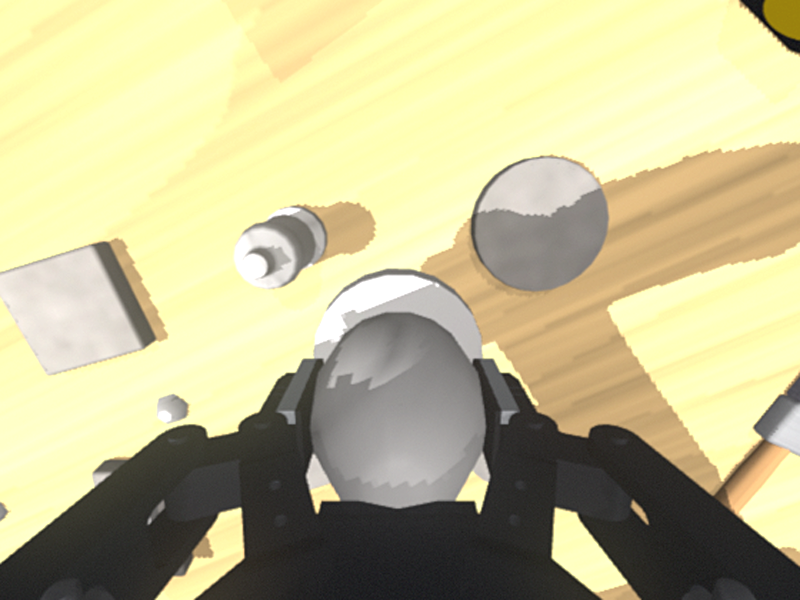

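```bash
python3 - <<'E'
exec(open('wfit.py').read().replace("'w1'","'w6'"))
circ('big',[(608,215),(543,156),(545,291),(478,215),(590,171),(500,172),(592,265)],0,20,47)
circ('eggfoot',[(399,270),(315,345),(482,340),(335,300),(462,300)],0,155.7,35)
circ('torso',[(326,238),(295,206),(317,217),(322,255)],0,12,23)
E
```

```text
big [ 558.2 -326.4] res [-1.4 -0.4 -0.5 -2.1 -0.1  0.8 -0. ]
eggfoot [ 570.2 -222.4] res [ 1.  -0.8 -0.7 -0.4 -0.6]
torso [ 625.1 -166.3] res [ 0.  -0.1  0.1 -0.1]
```

```bash
python3 -m pendant '[[0.005,0.0145,0,0,0,0,0.04],[0.01,0.028,0,0,0,0,0.04],[0.01,0.028,0,0,0,0,0.04],[0.007,0.02,0,0,0,0,0.04],[0.0026,0.0082,0,0,0,0,0.04],[0,0,0.02,0,0,0,0.04],[0,0,0.035,0,0,0,0.04],[0,0,0.035,0,0,0,0.04],[0,0,0.015,0,0,0,0.04],[0,0,0.005,0,0,0,0.04],[0,0,0.002,0,0,0,0.04],[0,0,0,0,0,0,0.04]]'
python3 -c "
from h import *
plan(558.2,-326.1,68,-25.6)"
```

```text
clock: 17.0
position: [561.3, -324.3, 83.0]
ee_rot: [0.975, -0.221, 0.001, 0.0]
contact_force: [0.2, 0.2, -4.4]
gripper_width: 53.1
grasp_force: 64.7
t 17.0 at [ 561.3 -324.3   83. ] yaw -25.5 tilt [ 0.1  -0.05] F [ 0.2  0.2 -4.4] w 53.1 g 64.7
 shift tool [-2.  3. 15.] turn z 0.1
 shift after turn [-2.  3. 15.]
```

```bash
python3 -m pendant '[[-0.002,0.003,0.003,0,0,0,0.04],[0,0,0.003,0,0,0,0.04],[0,0,0.002,0,0,0,0.04],[0,0,0,0,0,0,0.04],[0,0,0,0,0,0,0.04]]'
python3 -c "
from h import *
plan(558.2,-326.1,68,-25.6)"
```

```text
clock: 17.5
position: [557.3, -326.3, 74.1]
ee_rot: [0.975, -0.221, 0.0, 0.0]
contact_force: [0.6, 0.4, -5.1]
gripper_width: 52.8
grasp_force: 64.7
t 17.5 at [ 557.3 -326.3   74.1] yaw -25.6 tilt [ 0.01 -0.01] F [ 0.6  0.4 -5.1] w 52.8 g 64.7
 shift tool [ 0.7 -0.6  6.1] turn z 0.0
 shift after turn [ 0.7 -0.6  6.1]
```

```bash
python3 -m pendant '[[0.0005,-0.0005,0.002,0,0,0,0.04],[0,0,0.002,0,0,0,0.04],[0,0,0.001,0,0,0,0.04],[0,0,0,0,0,0,0.04]]'; python3 -m pendant '[[0,0,0.001,0,0,0,0.04],[0,0,0,0,0,0,0.04],[0,0,0,0,0,0,0.04]]';  python3 -m pendant '[[0,0,0.0007,0,0,0,0.04],[0,0,0,0,0,0,0.04]]'
```

```text
clock: 17.9
position: [557.7, -325.9, 68.7]
ee_rot: [0.975, -0.221, -0.0, -0.0]
contact_force: [0.0, 0.8, -5.1]
gripper_width: 52.8
grasp_force: 64.7
clock: 18.2
position: [557.9, -326.1, 68.0]
ee_rot: [0.975, -0.221, 0.0, 0.0]
contact_force: [0.9, 0.7, -3.8]
gripper_width: 52.9
grasp_force: 64.7
clock: 18.4
position: [558.0, -326.1, 67.5]
ee_rot: [0.975, -0.221, 0.0, 0.0]
contact_force: [-0.5, -0.7, -3.1]
gripper_width: 53.0
grasp_force: 64.8
```

```bash
python3 -m pendant '[[0,0,0.0006,0,0,0,0.04],[0,0,0,0,0,0,0.04]]';  python3 -m pendant '[[0,0,0,0,0,0,0.053],[0,0,0,0,0,0,0.06],[0,0,0,0,0,0,0.07],[0,0,0,0,0,0,0.085],[0,0,0,0,0,0,0.085],[0,0,-0.02,0,0,0,0.085],[0,0,-0.04,0,0,0,0.085],[0,0,-0.04,0,0,0,0.085],[0,0,-0.04,0,0,0,0.085],[-0.02,-0.04,-0.02,0,0,0,0.085],[-0.02,-0.04,0,0,0,0,0.085],[0,-0.02,0,0,0,0,0.085]]'
python3 - <<'E'
from h import *
plan(625.1,-166.3,180,-25.6)
d=snap('wrist','w7');cv2.imwrite('pics/w7b.png',cv2.convertScaleAbs(cv2.resize(d['image'][:,:,::-1],(800,600),interpolation=cv2.INTER_CUBIC),alpha=1.4))
E
```

```text
clock: 18.6
position: [558.0, -326.1, 67.5]
ee_rot: [0.975, -0.221, 0.0, 0.0]
contact_force: [-0.9, 0.7, 0.5]
gripper_width: 53.2
grasp_force: 65.2
clock: 19.8
position: [564.5, -216.0, 228.5]
ee_rot: [0.975, -0.221, 0.001, -0.001]
contact_force: [1.7, -0.9, -0.7]
gripper_width: 85.1
grasp_force: 0.0
t 19.8 at [ 564.5 -216.   228.5] yaw -25.5 tilt [0.15 0.03] F [ 1.7 -0.9 -0.7] w 85.1 g 0.0
 shift tool [ 33.2 -70.8  48.7] turn z 0.1
 shift after turn [ 33.2 -71.   48.5]
```

View pics/w7b.png

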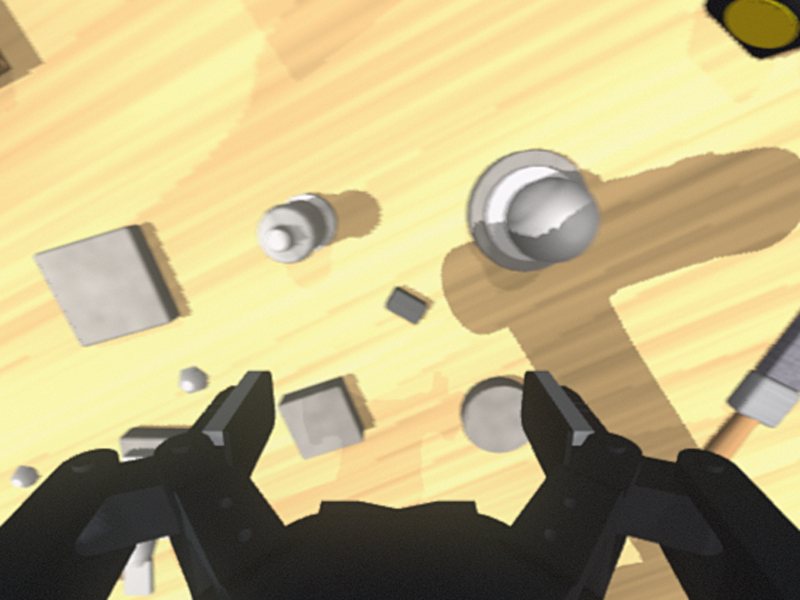

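```bash
python3 - <<'E'
exec(open('wfit.py').read().replace("'w1'","'w7'"))
circ('eggfoot',[(487,212),(530,167),(515,257),(495,187),(497,244)],0,32,35)
circ('big',[(472,215),(535,151),(483,247),(490,170),(525,270)],0,20,47)
rect('base_sq',[(36,255),(127,229),(173,321),(86,346)],0,84,84,20,-.1)
rect('slab',[(279,403),(340,381),(361,441),(302,458)],0,60,60,22,-.1)
circ('small',[(462,412),(500,452),(474,440),(472,389),(500,378)],0,20,35)
circ('torso',[(338,222),(312,194),(330,202),(331,241)],0,12,23)
E
```

```text
eggfoot [ 559.6 -324.9] res [ 0.1 -1.3 -0.5  0.9 -0.6]
big [ 558.  -328.1] res [ 0.6 -2.3 -0.8  0.4 -1.6]
base_sq [648.9   6.6] yaw deg -9.0 res [-1.2 -2.  -2.1  3.6  1.8  1.2  1.5 -2.7]
slab [467.4 -93.3] yaw deg -7.5 res [-1.8 -1.8  2.1 -0.4  0.3  2.4 -0.6 -0.2]
small [ 403.8 -239.9] res [-0.6  3.5 -1.   1.9  1.5]
torso [ 625.4 -166.2] res [ 0.1 -0.8  0.6 -0.6]
```

```bash
python3 - <<'E'
from h import *
d=load('w7'); g=cv2.cvtColor(d['image'].astype('uint8'),cv2.COLOR_RGB2GRAY).astype(np.float32)
c=np.array([558.2,-326.4])
for ang in range(-30,240,30):
    a=np.radians(ang); vals=[]
    for r in range(26,60,1):
        z=20
        u,v=w2p(d,[c[0]+r*np.cos(a),c[1]+r*np.sin(a),z]); vals.append(int(cv2.getRectSubPix(g,(1,1),(float(u),float(v)))[0,0]))
    print(ang,vals)
E
```

```text
-30 [155, 174, 178, 177, 176, 176, 177, 178, 166, 131, 125, 132, 133, 133, 133, 133, 133, 134, 134, 125, 108, 138, 166, 170, 169, 169, 169, 170, 170, 170, 170, 171, 171, 172]
0 [176, 176, 176, 176, 176, 177, 177, 172, 154, 127, 117, 128, 133, 134, 134, 134, 135, 136, 135, 134, 116, 99, 121, 156, 170, 172, 171, 171, 171, 170, 170, 170, 169, 167]
30 [176, 176, 175, 176, 176, 177, 177, 168, 153, 137, 121, 117, 125, 134, 135, 136, 136, 135, 135, 133, 125, 110, 96, 97, 120, 146, 164, 170, 170, 170, 171, 170, 170, 170]
60 [176, 176, 176, 176, 176, 176, 175, 168, 155, 140, 126, 119, 120, 127, 133, 135, 136, 136, 137, 134, 127, 115, 104, 105, 119, 139, 154, 165, 170, 171, 171, 170, 169, 168]
90 [108, 108, 108, 109, 110, 114, 116, 116, 109, 100, 89, 79, 76, 83, 87, 90, 91, 91, 91, 86, 79, 80, 93, 109, 117, 121, 119, 117, 119, 122, 125, 126, 123, 117]
120 [87, 97, 106, 108, 108, 108, 108, 108, 107, 103, 91, 79, 75, 75, 76, 77, 76, 76, 76, 74, 74, 85, 98, 104, 101, 99, 98, 97, 97, 98, 99, 100, 104, 107]
150 [63, 62, 61, 61, 59, 61, 72, 88, 102, 105, 99, 85, 78, 77, 77, 77, 76, 76, 75, 77, 88, 98, 102, 102, 101, 101, 99, 98, 97, 97, 97, 98, 99, 101]
180 [81, 81, 81, 80, 80, 79, 79, 79, 78, 76, 76, 75, 74, 73, 72, 71, 72, 77, 85, 95, 105, 108, 109, 110, 111, 111, 112, 112, 112, 113, 113, 113, 113, 113]
210 [104, 104, 107, 108, 109, 110, 111, 109, 111, 112, 111, 112, 111, 109, 109, 108, 106, 105, 103, 102, 100, 100, 98, 95, 95, 97, 99, 101, 104, 108, 110, 111, 111, 111]
```

Egg is centred to about 1.5 mm. Next the torso at (625,-166).

```bash
python3 -m pendant '[[0.011,-0.022,0.01,0,0,0,0.085],[0.013,-0.029,0.02,0,0,0,0.085],[0.009,-0.02,0.02,0,0,0,0.085],[0,0,0,0,0,0,0.085],[0,0,0,0,0,0,0.085],[0,0,0,0,0,0,0.085]]' >/dev/null
python3 -c "
from h import *
plan(625.2,-166.2,52,-25.6)"
```

```text
t 20.45 at [ 625.6 -169.4  177.1] yaw -25.6 tilt [ 0.04 -0.03] F [ 0.  -0.3 -0.2] w 84.9 g 0.0
 shift tool [ -1.9  -2.7 125.1] turn z -0.0
 shift after turn [ -1.8  -2.7 125.1]
```

```bash
python3 -m pendant '[[-0.002,-0.0025,0.03,0,0,0,0.085],[0,0,0.04,0,0,0,0.085],[0,0,0.035,0,0,0,0.085],[0,0,0.016,0,0,0,0.085],[0,0,0.004,0,0,0,0.085],[0,0,0,0,0,0,0.07],[0,0,0,0,0,0,0.055],[0,0,0,0,0,0,0.055],[0,0,0,0,0,0,0.055]]'
```

```text
clock: 21.35
position: [625.3, -165.7, 53.1]
ee_rot: [0.975, -0.221, 0.001, -0.0]
contact_force: [-0.2, -0.5, 0.6]
gripper_width: 54.8
grasp_force: 0.0
```

```bash
python3 -m pendant '[[0,0,0,0,0,0,0.045],[0,0,0,0,0,0,0.04],[0,0,0,0,0,0,0.025],[0,0,0,0,0,0,0.025],[0,0,0,0,0,0,0.025]]'; python3 -m pendant '[[0,0,-0.005,0,0,0,0.025],[0,0,-0.015,0,0,0,0.025],[0,0,-0.035,0,0,0,0.025],[0,0,-0.04,0,0,0,0.025],[0,0,-0.035,0,0,0,0.025],[0,0,-0.015,0,0,0,0.025],[0,0,0,0,0,0,0.025],[0,0,0,0,0,0,0.025]]'
python3 -c "
from h import *
plan(402,-238.5,195,-90)"
```

```text
clock: 21.85
position: [624.9, -165.8, 52.5]
ee_rot: [0.975, -0.221, 0.0, 0.0]
contact_force: [-1.3, -0.7, 5.5]
gripper_width: 37.5
grasp_force: 59.0
clock: 22.65
position: [624.0, -165.3, 196.2]
ee_rot: [0.975, -0.222, -0.001, -0.0]
contact_force: [-0.6, -0.0, -3.1]
gripper_width: 37.2
grasp_force: 59.9
t 22.65 at [ 624.  -165.3  196.2] yaw -25.6 tilt [-0.05  0.06] F [-0.6 -0.  -3.1] w 37.2 g 59.9
 shift tool [-168.6  162.     1.3] turn z 64.4
 shift after turn [ 73.2 222.    1.2]
```

```bash
python3 -m pendant '[[0,0,0,0,0,5,0.025],[0,0,0,0,0,8.5,0.025],[0,0,0,0,0,8.5,0.025],[0,0,0,0,0,8.5,0.025],[0,0,0,0,0,8.5,0.025],[0,0,0,0,0,8.5,0.025],[0,0,0,0,0,8.5,0.025],[0,0,0,0,0,5,0.025],[0,0,0,0,0,3.4,0.025],[-0.001,0.015,0,0,0,0,0.025],[-0.004,0.03,0,0,0,0,0.025],[-0.004,0.036,0,0,0,0,0.025]]' >/dev/null; python3 -m pendant '[[-0.004,0.038,0,0,0,0,0.025],[-0.004,0.038,0,0,0,0,0.025],[-0.004,0.035,0,0,0,0,0.025],[-0.003,0.022,0,0,0,0,0.025],[-0.001,0.01,0,0,0,0,0.025],[0,0,0,0,0,0,0.025],[0,0,0,0,0,0,0.025],[0,0,0,0,0,0,0.025]]'
python3 - <<'E'
from h import *
plan(400,-239.5,195,-90)
d=snap('wrist','w8')
def rad(d,c,z,R0,R1,angs,step=1):
    g=cv2.cvtColor(d['image'].astype('uint8'),cv2.COLOR_RGB2GRAY).astype(np.float32)
    for ang in angs:
        a=np.radians(ang); o=[]
        for r in np.arange(R0,R1,step):
            u,v=w2p(d,[c[0]+r*np.cos(a),c[1]+r*np.sin(a),z]); o.append(int(cv2.getRectSubPix(g,(1,1),(float(u),float(v)))[0,0]))
        print(ang,o)
rad(d,(398.5,-239.5),20,25,48,range(0,360,30))
cv2.imwrite('pics/w8b.png',cv2.convertScaleAbs(cv2.resize(d['image'][:,:,::-1],(800,600),interpolation=cv2.INTER_CUBIC),alpha=1.4))
E
```

```text
clock: 24.65
position: [401.9, -140.7, 196.5]
ee_rot: [0.707, -0.707, 0.0, 0.0]
contact_force: [-0.0, -0.0, -1.8]
gripper_width: 36.9
grasp_force: 60.0
t 24.65 at [ 401.9 -140.7  196.5] yaw -90.0 tilt [ 0.   -0.01] F [-0.  -0.  -1.8] w 36.9 g 60.0
 shift tool [98.8  2.   1.5] turn z 0.0
 shift after turn [98.8  1.9  1.5]
0 [100, 109, 129, 142, 142, 140, 133, 133, 169, 184, 184, 185, 186, 186, 185, 185, 185, 185, 186, 186, 185, 185, 185]
30 [138, 138, 138, 139, 138, 137, 131, 124, 155, 187, 187, 185, 182, 181, 181, 183, 184, 185, 185, 185, 185, 185, 185]
60 [145, 144, 143, 142, 141, 140, 138, 131, 121, 146, 177, 179, 178, 178, 178, 177, 177, 176, 176, 176, 176, 177, 178]
90 [92, 92, 92, 93, 93, 92, 94, 93, 88, 82, 94, 109, 123, 158, 177, 183, 184, 183, 183, 183, 183, 182, 182]
120 [94, 94, 94, 93, 93, 91, 91, 92, 90, 86, 85, 98, 113, 113, 111, 113, 118, 128, 127, 126, 127, 125, 124]
150 [91, 91, 90, 90, 90, 89, 89, 90, 89, 88, 83, 83, 95, 104, 104, 105, 107, 110, 120, 125, 124, 123, 123]
180 [96, 96, 96, 96, 95, 94, 95, 95, 94, 92, 89, 90, 101, 110, 109, 110, 117, 121, 121, 120, 121, 121, 120]
210 [95, 95, 96, 96, 95, 95, 95, 95, 94, 94, 94, 107, 115, 117, 118, 118, 120, 121, 121, 122, 122, 121, 120]
240 [93, 93, 93, 93, 94, 95, 95, 94, 93, 94, 115, 127, 125, 125, 125, 125, 125, 125, 125, 125, 125, 124, 124]
270 [93, 93, 93, 92, 92, 92, 92, 93, 94, 107, 113, 113, 113, 113, 113, 113, 113, 113, 113, 113, 113, 114, 113]
300 [114, 92, 90, 90, 93, 93, 93, 92, 104, 119, 120, 120, 120, 121, 121, 121, 122, 122, 122, 122, 123, 124, 124]
330 [94, 96, 95, 95, 96, 94, 93, 124, 175, 181, 178, 176, 173, 172, 173, 177, 182, 185, 186, 186, 185, 185, 185]
```

Small base: radial edge profiles give centre (396.5,-239.4). Moving there.

```bash
python3 -m pendant '[[0.015,0.001,0,0,0,0,0.025],[0.03,0.001,0,0,0,0,0.025],[0.03,0.002,0,0,0,0,0.025],[0.018,0.001,0,0,0,0,0.025],[0.006,0,0.01,0,0,0,0.025],[0,0,0.03,0,0,0,0.025],[0,0,0.035,0,0,0,0.025],[0,0,0.025,0,0,0,0.025],[0,0,0.01,0,0,0,0.025],[0,0,0,0,0,0,0.025],[0,0,0,0,0,0,0.025]]'
python3 -c "
from h import *
plan(396.5,-239.4,72.5,-90)"
```

```text
clock: 25.8
position: [396.7, -239.8, 87.3]
ee_rot: [0.708, -0.707, 0.001, -0.0]
contact_force: [-0.2, -0.5, -1.2]
gripper_width: 37.2
grasp_force: 60.1
t 25.8 at [ 396.7 -239.8   87.3] yaw -89.9 tilt [ 0.07 -0.04] F [-0.2 -0.5 -1.2] w 37.2 g 60.1
 shift tool [-0.4  0.2 14.8] turn z 0.1
 shift after turn [-0.4  0.2 14.8]
```

```bash
python3 -m pendant '[[0,0,0.005,0,0,0,0.025],[0,0,0.004,0,0,0,0.025],[0,0,0.002,0,0,0,0.025],[0,0,0.001,0,0,0,0.025],[0,0,0,0,0,0,0.025],[0,0,0,0,0,0,0.025]]';python3 -m pendant '[[0,0,0.001,0,0,0,0.025],[0,0,0,0,0,0,0.025],[0,0,0,0,0,0,0.025]]';python3 -m pendant '[[0,0,0.001,0,0,0,0.025],[0,0,0,0,0,0,0.025]]'
```

```text
clock: 26.4
position: [395.8, -239.8, 74.8]
ee_rot: [0.707, -0.707, 0.0, -0.0]
contact_force: [-0.2, 0.5, -1.9]
gripper_width: 37.0
grasp_force: 60.1
clock: 26.7
position: [395.7, -239.7, 73.7]
ee_rot: [0.707, -0.707, -0.0, 0.0]
contact_force: [-0.9, -0.0, -2.2]
gripper_width: 37.3
grasp_force: 60.1
clock: 26.9
position: [395.6, -239.7, 72.6]
ee_rot: [0.707, -0.707, -0.0, 0.0]
contact_force: [-0.7, 0.5, -2.0]
gripper_width: 37.3
grasp_force: 60.1
```

```bash
python3 -m pendant '[[0,0,0.0006,0,0,0,0.025],[0,0,0,0,0,0,0.025]]';python3 -m pendant '[[0,0,0.0005,0,0,0,0.025],[0,0,0,0,0,0,0.025]]'
```

```text
clock: 27.1
position: [395.7, -239.8, 72.4]
ee_rot: [0.707, -0.707, 0.0, 0.0]
contact_force: [-1.4, 1.4, 1.9]
gripper_width: 37.3
grasp_force: 60.3
clock: 27.3
position: [395.7, -239.8, 72.4]
ee_rot: [0.707, -0.707, 0.0, 0.0]
contact_force: [-1.7, 1.8, 7.1]
gripper_width: 37.2
grasp_force: 60.6
```

```bash
python3 -m pendant '[[0,0,-0.0005,0,0,0,0.037],[0,0,0,0,0,0,0.045],[0,0,0,0,0,0,0.06],[0,0,0,0,0,0,0.075],[0,0,0,0,0,0,0.085],[0,0,-0.02,0,0,0,0.085],[0,0,-0.04,0,0,0,0.085],[0,0,-0.045,0,0,0,0.085],[0,0,-0.045,0,0,0,0.085],[-0.02,-0.008,-0.02,0,0,3,0.085],[-0.04,-0.012,0,0,0,3,0.085],[-0.04,-0.012,0,0,0,0,0.085]]'; python3 -m pendant '[[-0.04,-0.01,0,0,0,0,0.085],[-0.04,-0.01,0,0,0,0,0.085],[-0.03,-0.008,0,0,0,0,0.085],[-0.01,0,0,0,0,0,0.085],[0,0,0,0,0,0,0.085],[0,0,0,0,0,0,0.085]]'
python3 - <<'E'
from h import *
plan(465,-92,100,-96)
d=snap('wrist','w9');cv2.imwrite('pics/w9b.png',cv2.convertScaleAbs(cv2.resize(d['image'][:,:,::-1],(800,600),interpolation=cv2.INTER_CUBIC),alpha=1.4))
E
```

```text
clock: 28.5
position: [434.1, -141.0, 243.2]
ee_rot: [-0.668, 0.744, -0.001, 0.001]
contact_force: [0.4, 0.7, -0.6]
gripper_width: 85.1
grasp_force: 0.0
clock: 29.1
position: [473.7, -26.0, 241.9]
ee_rot: [-0.669, 0.743, 0.0, -0.0]
contact_force: [0.9, 1.2, 0.3]
gripper_width: 85.2
grasp_force: 0.0
t 29.1 at [473.7 -26.  241.9] yaw -96.0 tilt [-0.04 -0.01] F [0.9 1.2 0.3] w 85.2 g 0.0
 shift tool [ 66.5   1.6 141.9] turn z 0.0
 shift after turn [ 66.6   1.7 141.9]
```

View pics/w9b.png

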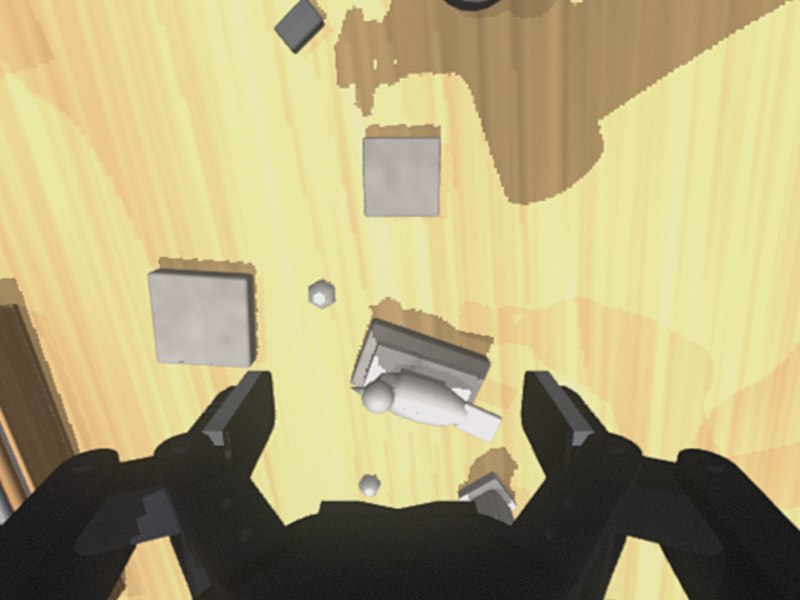

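Slab at (363,138), (439,138), (439,216), (364,216), squared to the tool. Square base's top face is at (150,272), (250,276), (250,366), (157,362).

```bash
python3 - <<'E'
exec(open('wfit.py').read().replace("'w1'","'w9'"))
rect('slab',[(363,138),(439,138),(439,216),(364,216)],0,60,60,22,-.1)
rect('base_sq',[(150,272),(250,276),(250,366),(157,362)],0,84,84,20,-.1)
g=cv2.cvtColor(d['image'].astype('uint8'),cv2.COLOR_RGB2GRAY)
print('cols r215',g[215,98:116].tolist(),g[215,168:184].tolist()); print('r240',g[240,100:118].tolist(),g[240,168:184].tolist())
print('rows c125',g[180:200,125].tolist(),g[245:265,125].tolist()); print('c160',g[180:200,160].tolist(),g[245:265,160].tolist())
plan(465,-92,100,-96)
E
```

```text
slab [463.6 -92. ] yaw deg -5.6 res [-1.   0.8  1.4  0.8 -0.1 -0.7 -0.3 -1. ]
base_sq [646.4   8. ] yaw deg -9.9 res [-1.2  2.1 -0.6 -0.4  1.6 -1.9  0.3  0.2]
cols r215 [156, 157, 155, 155, 154, 156, 159, 144, 119, 130, 131, 129, 129, 130, 130, 129, 131, 128] [138, 139, 138, 135, 119, 93, 63, 58, 59, 66, 87, 116, 144, 154, 152, 152]
r240 [156, 153, 153, 153, 154, 156, 156, 156, 144, 125, 137, 137, 134, 134, 134, 133, 133, 133] [136, 133, 136, 138, 133, 119, 96, 64, 58, 57, 66, 87, 122, 155, 152, 152]
rows c125 [138, 106, 105, 106, 107, 107, 109, 107, 87, 58, 58, 70, 97, 120, 130, 131, 130, 131, 131, 130] [137, 137, 138, 138, 141, 141, 142, 133, 118, 137, 157, 159, 156, 157, 157, 159, 159, 160, 159, 160]
c160 [153, 145, 125, 117, 103, 102, 105, 105, 105, 104, 87, 58, 58, 65, 84, 109, 127, 128, 128, 128] [135, 135, 135, 135, 134, 136, 136, 136, 135, 136, 132, 135, 155, 155, 154, 154, 154, 154, 154, 154]
t 29.15 at [473.6 -26.3 242. ] yaw -96.0 tilt [-0.04 -0.01] F [0.5 0.3 0. ] w 84.8 g 0.0
 shift tool [ 66.2   1.6 142. ] turn z -0.0
 shift after turn [ 66.2   1.7 142. ]
```

```bash
cat > edges.py <<'E'
from h import *
def sq(d,E,z,S,yaw0):
    """E: pixel points on 4 edges [(u,v),...] lists; fit square centre/yaw with side S"""
    from scipy.optimize import least_squares
    W=[[p2w(d,*p,z)[:2] for p in e] for e in E]
    def res(q):
        o=[]
        for e in W:
            for s in [None]:
                L=[]
                for p in e:
                    c,sn=np.cos(q[2]),np.sin(q[2]); r=p-q[:2]; L.append([c*r[0]+sn*r[1],-sn*r[0]+c*r[1]])
                m=np.mean(L,0); k=np.argmax(abs(m)); o+=[l[k]-np.sign(m[k])*S/2 for l in L]
        return o
    r=least_squares(res,[*np.mean([np.mean(e,0) for e in W],0),yaw0]); print(r.x[:2].round(1),np.degrees(r.x[2]).round(1),r.fun.round(1)); return r.x
E
python3 -c "
from edges import *
sq(load('w9'),[[(105.5,215),(108.5,240)],[(172.6,215),(173.5,240)],[(125,192.2),(160,194.8)],[(125,253.5),(160,256.5)]],20,84,-.16)"
```

```text
[648.3   8.9] -10.3 [-0.9 -1.7  1.4  1.2  1.4  1.5 -1.9 -1. ]
```

```bash
python3 -m pendant '[[0.02,0.001,0.02,0,0,0,0.085],[0.03,0.001,0.04,0,0,0,0.085],[0.0155,0.001,0.045,0,0,0,0.085],[0,0,0.045,0,0,0,0.085],[0,0,0.035,0,0,0,0.085],[0,0,0.015,0,0,0,0.085],[0,0,0.008,0,0,0,0.085],[0,0,0,0,0,0,0.085],[0,0,0,0,0,0,0.085],[0,0,0,0,0,0,0.085]]'
python3 -c "
from h import *
plan(463.6,-92,24,-95.8)"
```

```text
clock: 30.15
position: [465.3, -90.3, 35.3]
ee_rot: [-0.669, 0.743, -0.001, 0.001]
contact_force: [0.8, 0.9, -0.6]
gripper_width: 84.8
grasp_force: 0.0
t 30.15 at [465.3 -90.3  35.3] yaw -96.0 tilt [0.16 0.02] F [ 0.8  0.9 -0.6] w 84.8 g 0.0
 shift tool [ 1.8  1.5 11.3] turn z -0.2
 shift after turn [ 1.8  1.5 11.3]
```

```bash
python3 -m pendant '[[0.001,0.001,0.006,0,0,0,0.085],[0.0005,0,0.004,0,0,0,0.075],[0,0,0,0,0,0,0.068],[0,0,0,0,0,0,0.066],[0,0,0,0,0,0,0.066]]'; python3 -m pendant '[[0,0,0,0,0,0,0.06],[0,0,0,0,0,0,0.05],[0,0,0,0,0,0,0.045],[0,0,0,0,0,0,0.045],[0,0,0,0,0,0,0.045]]'
```

```text
clock: 30.65
position: [463.3, -91.6, 24.2]
ee_rot: [-0.669, 0.743, -0.0, 0.0]
contact_force: [-0.0, -0.1, 0.4]
gripper_width: 66.2
grasp_force: 0.0
clock: 31.15
position: [463.6, -91.6, 24.8]
ee_rot: [-0.669, 0.743, -0.0, 0.0]
contact_force: [-1.1, -0.0, 4.7]
gripper_width: 58.6
grasp_force: 64.5
```

```bash
python3 -m pendant '[[0,0,-0.006,0,0,0,0.045],[0,0,-0.02,0,0,0,0.045],[0,0,-0.04,0,0,0,0.045],[0,0,-0.04,0,0,2,0.045],[0,0,-0.03,0,0,2,0.045],[-0.012,-0.01,0,0,0,0,0.045],[-0.025,-0.02,0,0,0,0,0.045],[-0.032,-0.025,0,0,0,0,0.045],[-0.032,-0.025,0,0,0,0,0.045],[-0.032,-0.025,0,0,0,0,0.045],[-0.032,-0.025,0,0,0,0,0.045],[-0.025,-0.02,0,0,0,0,0.045]]'>/dev/null; python3 -m pendant '[[-0.012,-0.01,0,0,0,0,0.045],[-0.005,-0.004,0,0,0,0,0.045],[0,0,0,0,0,0,0.045],[0,0,0,0,0,0,0.045],[0,0,0,0,0,0,0.045]]'
python3 - <<'E'
from h import *
plan(648.3,8.5,160,-99.8)
d=snap('wrist','w10');cv2.imwrite('pics/w10b.png',cv2.convertScaleAbs(cv2.resize(d['image'][:,:,::-1],(800,600),interpolation=cv2.INTER_CUBIC),alpha=1.4))
for p in [(1,1),(1,-1),(-1,-1),(-1,1)]:
    a=np.radians(-9.8); o=R.from_euler('z',a).as_matrix()@[42*p[0],42*p[1],0]; print(w2p(d,[648.3+o[0],8.5+o[1],20]).round(1))
E
```

```text
clock: 32.85
position: [659.8, 83.1, 160.1]
ee_rot: [-0.643, 0.766, 0.0, -0.0]
contact_force: [-0.2, -0.6, -1.6]
gripper_width: 58.3
grasp_force: 65.1
t 32.85 at [659.8  83.1 160.1] yaw -100.0 tilt [-0.05 -0.01] F [-0.2 -0.6 -1.6] w 58.3 g 65.1
 shift tool [75.4 -1.6  0.1] turn z -0.2
 shift after turn [75.4 -1.4  0.1]
[228.7 165.3]
[223.4  60.9]
[327.9  60.6]
[323.6 165.1]
```

```bash
python3 - <<'E'
from h import *
d=load('w10'); g=cv2.cvtColor(d['image'].astype('uint8'),cv2.COLOR_RGB2GRAY)
for r in(75,110,145): print('row',r,'L',list(zip(range(216,236),g[r,216:236].tolist()))[::1],'\n   R',g[r,316:338].tolist())
for c in(240,275,310): print('col',c,'T',g[50:72,c].tolist(),'B',g[152:176,c].tolist())
E
```

```text
row 75 L [(216, 202), (217, 184), (218, 135), (219, 134), (220, 135), (221, 135), (222, 132), (223, 116), (224, 87), (225, 96), (226, 107), (227, 109), (228, 109), (229, 108), (230, 116), (231, 132), (232, 131), (233, 129), (234, 145), (235, 168)] 
   R [104, 105, 103, 104, 106, 105, 103, 97, 90, 97, 122, 123, 123, 122, 122, 127, 138, 137, 137, 137, 137, 137]
row 110 L [(216, 199), (217, 198), (218, 199), (219, 200), (220, 200), (221, 201), (222, 200), (223, 201), (224, 203), (225, 177), (226, 95), (227, 91), (228, 112), (229, 126), (230, 140), (231, 163), (232, 153), (233, 130), (234, 143), (235, 166)] 
   R [108, 109, 109, 109, 110, 108, 105, 99, 103, 120, 121, 120, 121, 128, 139, 139, 137, 137, 166, 205, 204, 203]
row 145 L [(216, 195), (217, 196), (218, 195), (219, 195), (220, 194), (221, 196), (222, 197), (223, 199), (224, 200), (225, 202), (226, 203), (227, 179), (228, 128), (229, 151), (230, 169), (231, 172), (232, 171), (233, 171), (234, 171), (235, 169)] 
   R [112, 111, 111, 121, 143, 151, 149, 172, 193, 193, 192, 191, 192, 193, 195, 201, 202, 202, 201, 201, 202, 202]
col 240 T [131, 130, 131, 129, 128, 129, 128, 129, 128, 127, 128, 127, 128, 118, 98, 109, 108, 109, 134, 171, 171, 169] B [170, 170, 171, 172, 173, 175, 175, 176, 176, 176, 176, 175, 166, 152, 164, 199, 200, 198, 199, 200, 199, 199, 199, 200]
col 275 T [128, 129, 129, 128, 129, 129, 130, 129, 130, 128, 130, 129, 130, 121, 96, 105, 107, 107, 107, 107, 107, 108] B [113, 113, 114, 114, 115, 114, 115, 116, 117, 116, 117, 112, 98, 109, 158, 189, 187, 186, 185, 186, 186, 186, 186, 184]
col 310 T [132, 133, 132, 133, 133, 133, 133, 132, 131, 133, 132, 133, 123, 96, 96, 99, 104, 104, 103, 104, 104, 103] B [112, 112, 111, 112, 113, 112, 111, 112, 112, 114, 113, 105, 88, 113, 171, 197, 195, 193, 192, 193, 193, 194, 194, 194]
```

View pics/w10b.png

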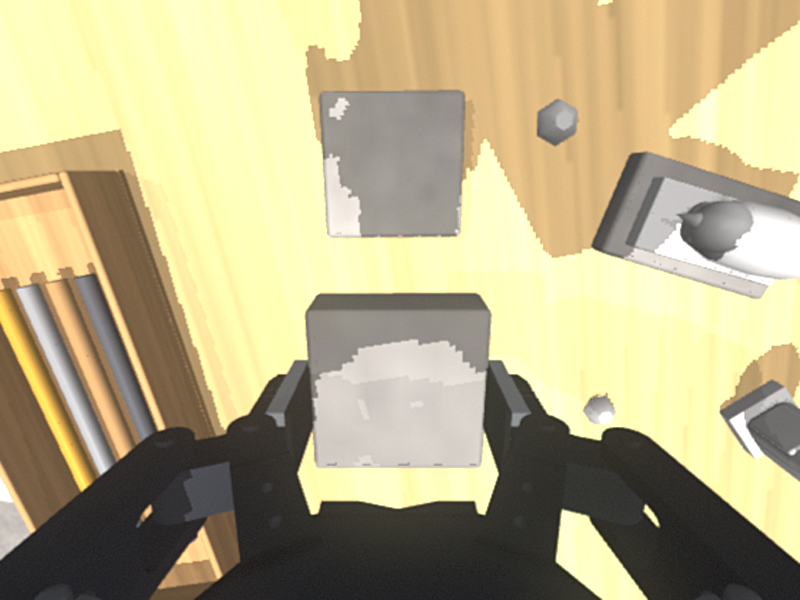

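```bash
python3 - <<'E'
from edges import *
d=load('w10')
b=sq(d,[[(224,75),(226,110),(228,145)],[(325,75),(324,110),(323,145)],[(240,64),(275,64),(310,63.5)],[(240,165.5),(275,165),(310,165)]],20,84,-.17)
g=cv2.cvtColor(d['image'].astype('uint8'),cv2.COLOR_RGB2GRAY)
f=lambda p:((p[0]+.5)*.7-.5,(p[1]+.5)*.7-.5)
s=sq(d,[[f((309,350)),f((313,430))],[f((488,350)),f((483,430))],[f((340,309)),f((450,309))],[f((340,466)),f((450,466))]],157.3,60,-.17)
print(b-s, st()['position'])
E
```

```text
[649.2   9.5] -9.4 [-0.8 -0.8 -0.9  1.   0.8  0.7  1.   1.3  1.1 -1.1 -1.3 -1. ]
[658.8  80.8] -10.0 [-1.3 -1.   1.2  1.1  1.   1.  -1.  -1. ]
[-9.62747978e+00 -7.13357772e+01  1.04192990e-02] [659.96557698  83.10346375 160.32047481]
```

```bash
python3 -m pendant '[[0.01,-0.0004,0,0,0,-0.5,0.045],[0.02,-0.0007,0,0,0,0,0.045],[0.022,-0.0007,0,0,0,0,0.045],[0.014,-0.0004,0,0,0,0,0.045],[0.007,-0.0002,0,0,0,0,0.045],[0,0,0.015,0,0,0,0.045],[0,0,0.03,0,0,0,0.045],[0,0,0.03,0,0,0,0.045],[0,0,0.02,0,0,0,0.045],[0,0,0.006,0,0,0,0.045],[0,0,0,0,0,0,0.045],[0,0,0,0,0,0,0.045]]'
python3 -c "
from h import *
plan(649.6,10.8,45,-99.5)"
```

```text
clock: 34.1
position: [652.0, 11.5, 60.5]
ee_rot: [-0.646, 0.763, -0.001, 0.001]
contact_force: [-0.3, 0.2, -0.9]
gripper_width: 58.3
grasp_force: 65.0
t 34.1 at [652.   11.5  60.5] yaw -99.5 tilt [0.14 0.01] F [-0.3  0.2 -0.9] w 58.3 g 65.0
 shift tool [ 1.1  2.3 15.4] turn z 0.0
 shift after turn [ 1.1  2.2 15.5]
```

```bash
python3 -m pendant '[[0,0,0.004,0,0,0,0.045],[0,0,0.003,0,0,0,0.045],[0,0,0.001,0,0,0,0.045],[0,0,0,0,0,0,0.045],[0,0,0,0,0,0,0.045]]'
python3 -c "
from h import *
plan(649.6,10.8,45,-99.5)"
```

```text
clock: 34.6
position: [651.0, 11.5, 51.3]
ee_rot: [-0.646, 0.763, -0.0, 0.0]
contact_force: [0.2, 0.8, -1.2]
gripper_width: 58.5
grasp_force: 65.1
t 34.6 at [651.   11.5  51.3] yaw -99.5 tilt [ 0.01 -0.  ] F [ 0.2  0.8 -1.2] w 58.5 g 65.1
 shift tool [0.9 1.2 6.3] turn z 0.0
 shift after turn [0.9 1.2 6.3]
```

```bash
python3 -m pendant '[[0.0008,0.001,0.002,0,0,0,0.045],[0,0,0.002,0,0,0,0.045],[0,0,0.001,0,0,0,0.045],[0,0,0,0,0,0,0.045],[0,0,0,0,0,0,0.045]]';python3 -m pendant '[[0,0,0.001,0,0,0,0.045],[0,0,0,0,0,0,0.045],[0,0,0,0,0,0,0.045]]';python3 -m pendant '[[0,0,0.0006,0,0,0,0.045],[0,0,0,0,0,0,0.045]]'
```

```text
clock: 35.1
position: [649.8, 10.8, 46.1]
ee_rot: [-0.646, 0.763, -0.0, -0.0]
contact_force: [0.6, 0.0, -2.1]
gripper_width: 57.8
grasp_force: 65.1
clock: 35.4
position: [649.8, 10.8, 45.1]
ee_rot: [-0.646, 0.763, -0.0, -0.0]
contact_force: [0.3, -0.5, -2.6]
gripper_width: 58.4
grasp_force: 65.1
clock: 35.6
position: [649.9, 10.8, 44.9]
ee_rot: [-0.646, 0.763, -0.0, 0.0]
contact_force: [-0.7, 0.4, 0.9]
gripper_width: 58.3
grasp_force: 65.3
```

```bash
python3 -m pendant '[[0,0,0,0,0,0,0.059],[0,0,0,0,0,0,0.066],[0,0,0,0,0,0,0.085],[0,0,0,0,0,0,0.085],[0,0,0,0,0,0,0.085],[0,0,-0.02,0,0,0,0.085],[0,0,-0.04,0,0,0,0.085],[0,0,-0.04,0,0,0,0.085],[-0.03,0,-0.02,0,0,0,0.085],[-0.03,0,0,0,0,0,0.085],[-0.015,0,0,0,0,0,0.085],[0,0,0,0,0,0,0.085]]'
python3 - <<'E'
from h import *
import time
d=snap('wrist','w11'); plan(649.8,9,160,-99.5)
g=cv2.cvtColor(d['image'].astype('uint8'),cv2.COLOR_RGB2GRAY)
a=np.radians(-9.5); u=np.array([np.cos(a),np.sin(a)]); w=np.array([-np.sin(a),np.cos(a)]); c=np.array([649.1,9.2])
# profiles from centre outward along +-u,+-w at offsets, on z=42 plane (slab) and z=20 plane (base)
for z,r0,r1 in((42,24,36),(20,34,48)):
  for n,e,f in(('+x',u,w),('-x',-u,w),('+y',w,u),('-y',-w,u)):
    for off in(-15,15):
      o=[]
      for r in range(r0,r1):
        q=w2p(d,[*(c+r*e+off*f),z]); o.append(int(cv2.getRectSubPix(g.astype(np.float32),(1,1),(float(q[0]),float(q[1])))[0,0]))
      print(z,n,off,r0,o)
E
```

```text
clock: 36.8
position: [661.9, 86.5, 163.9]
ee_rot: [-0.647, 0.762, 0.0, -0.0]
contact_force: [-0.1, 0.3, -0.5]
gripper_width: 85.1
grasp_force: 0.0
t 36.85 at [661.5  85.3 163.5] yaw -99.4 tilt [-0.12 -0.04] F [ 0.3  0.6 -0.3] w 85.2 g 0.0
 shift tool [77.2 -0.9  3.5] turn z 0.1
 shift after turn [77.2 -1.   3.5]
42 +x -15 24 [88, 88, 88, 88, 85, 75, 88, 96, 95, 95, 95, 96]
42 +x 15 24 [139, 138, 139, 139, 134, 115, 125, 132, 126, 136, 144, 147]
42 -x -15 24 [88, 89, 89, 88, 87, 81, 80, 85, 84, 86, 86, 85]
42 -x 15 24 [144, 144, 144, 145, 140, 118, 125, 138, 138, 138, 138, 137]
42 +y -15 24 [141, 142, 142, 138, 133, 133, 121, 133, 146, 149, 149, 148]
42 +y 15 24 [139, 139, 139, 140, 140, 135, 122, 136, 152, 153, 152, 148]
42 -y -15 24 [88, 88, 88, 87, 85, 85, 90, 90, 89, 89, 89, 89]
42 -y 15 24 [90, 90, 91, 90, 85, 87, 91, 92, 91, 91, 90, 92]
20 +x -15 34 [95, 96, 96, 94, 95, 95, 88, 78, 103, 141, 170, 176, 175, 175]
20 +x 15 34 [119, 117, 131, 141, 142, 137, 130, 122, 144, 172, 176, 175, 174, 172]
20 -x -15 34 [91, 86, 86, 87, 87, 86, 90, 129, 169, 168, 167, 168, 170, 175]
20 -x 15 34 [138, 137, 138, 138, 137, 130, 118, 137, 169, 167, 166, 165, 166, 171]
20 +y -15 34 [142, 147, 149, 149, 149, 144, 132, 133, 154, 169, 169, 169, 170, 170]
20 +y 15 34 [152, 152, 152, 152, 152, 148, 135, 130, 151, 167, 166, 166, 165, 166]
20 -y -15 34 [91, 90, 90, 90, 90, 90, 86, 83, 106, 112, 112, 110, 111, 110]
20 -y 15 34 [92, 92, 92, 92, 92, 91, 91, 89, 105, 109, 108, 108, 108, 108]
```

Slab is centred and square to under 1 mm. Now to the owl.

```bash
python3 -m pendant '[[0,0,-0.02,0,0,-7.7,0.085],[0,0,-0.02,0,0,-7.7,0.085],[0,0,0,0,0,-7.7,0.085],[0,0,0,0,0,-7.7,0.085],[0,0,0,0,0,-7.7,0.085],[-0.02,0.009,0,0,0,0,0.085],[-0.036,0.016,0,0,0,0,0.085],[-0.042,0.019,0,0,0,0,0.085],[-0.042,0.019,0,0,0,0,0.085],[-0.042,0.019,0,0,0,0,0.085],[-0.042,0.019,0,0,0,0,0.085],[-0.042,0.019,0,0,0,0,0.085]]'>/dev/null
python3 -m pendant '[[-0.036,0.016,0,0,0,0,0.085],[-0.02,0.01,0,0,0,0,0.085],[0,0,0,0,0,0,0.085],[0,0,0,0,0,0,0.085],[0,0,0,0,0,0,0.085]]'
python3 - <<'E'
from h import *
d=snap('wrist','w12'); plan(410.3,236,200,-61)
f=w2p(d,[410,236,12]); print(f)
u,v=int(f[0]),int(f[1]); u0=max(u-90,0); v0=max(v-90,0); c=d['image'][v0:v0+150,u0:u0+200,::-1]; print(u0,v0)
cv2.imwrite('pics/w12b.png',cv2.resize(cv2.convertScaleAbs(c,alpha=1.3),(800,600),interpolation=cv2.INTER_CUBIC))
E
```

```text
clock: 38.55
position: [378.9, 294.6, 204.2]
ee_rot: [0.861, -0.508, 0.0, 0.0]
contact_force: [-0.1, 0.7, -0.2]
gripper_width: 85.0
grasp_force: 0.0
t 38.6 at [379.  294.6 204.2] yaw -61.1 tilt [-0.02 -0.04] F [ 0.7 -0.2  0.9] w 85.0 g 0.0
 shift tool [66.4  0.9  4.2] turn z -0.1
 shift after turn [66.4  1.   4.2]
[279.43178639 125.52922984]
189 35
```

```bash
python3 - <<'E'
from h import *
d=load('w12'); print(d['xyz'])
g=cv2.cvtColor(d['image'].astype('uint8'),cv2.COLOR_RGB2GRAY).astype(np.float32)
a=np.radians(29); u=np.array([np.cos(a),np.sin(a)]); w=np.array([-np.sin(a),np.cos(a)]); c=np.array([410.3,236])
for n,e,f in(('+x',u,w),('-x',-u,w),('+y',w,u),('-y',-w,u)):
    for off in(-18,-8,8,18):
      o=[]
      for r in range(14,34):
        q=w2p(d,[*(c+r*e+off*f),12]); o.append(int(cv2.getRectSubPix(g,(1,1),(float(q[0]),float(q[1])))[0,0]))
      print(n,off,o)
E
```

```text
[414.41381607 230.91924209 326.98789089]
+x -18 [113, 131, 155, 165, 165, 151, 149, 157, 158, 156, 154, 152, 152, 152, 152, 153, 154, 156, 157, 158]
+x -8 [154, 154, 146, 128, 116, 115, 132, 153, 160, 159, 159, 159, 159, 158, 157, 156, 154, 153, 152, 152]
+x 8 [155, 149, 138, 119, 113, 135, 150, 151, 148, 148, 148, 149, 149, 151, 154, 157, 158, 159, 159, 159]
+x 18 [142, 133, 120, 125, 154, 163, 159, 156, 156, 154, 154, 152, 150, 149, 149, 149, 149, 149, 150, 150]
-x -18 [92, 91, 90, 88, 86, 89, 95, 105, 114, 120, 114, 104, 106, 106, 107, 106, 106, 107, 106, 104]
-x -8 [112, 113, 113, 110, 109, 109, 108, 105, 104, 105, 107, 109, 105, 84, 72, 91, 98, 98, 98, 99]
-x 8 [106, 104, 101, 98, 94, 90, 87, 87, 90, 96, 106, 114, 110, 101, 110, 134, 147, 150, 154, 155]
-x 18 [97, 97, 97, 96, 94, 92, 91, 92, 94, 99, 108, 118, 131, 140, 149, 150, 150, 150, 150, 150]
+y -18 [103, 101, 100, 97, 94, 91, 86, 82, 95, 126, 146, 145, 144, 145, 145, 145, 145, 146, 147, 147]
+y -8 [75, 74, 73, 72, 70, 69, 71, 74, 75, 90, 123, 144, 143, 141, 141, 140, 141, 141, 141, 141]
+y 8 [107, 104, 102, 99, 95, 92, 93, 104, 114, 116, 136, 156, 159, 159, 159, 159, 159, 158, 158, 159]
+y 18 [114, 122, 134, 145, 154, 160, 166, 164, 160, 154, 153, 152, 152, 152, 152, 152, 152, 152, 152, 153]
-y -18 [103, 103, 100, 95, 86, 95, 114, 110, 101, 106, 108, 107, 106, 105, 105, 104, 104, 103, 102, 103]
-y -8 [73, 77, 86, 89, 89, 81, 81, 89, 94, 101, 103, 103, 103, 104, 103, 104, 104, 104, 103, 104]
-y 8 [95, 99, 112, 114, 109, 95, 89, 98, 97, 101, 104, 120, 146, 157, 158, 158, 158, 158, 158, 159]
-y 18 [143, 156, 163, 165, 165, 164, 165, 156, 146, 155, 159, 158, 157, 155, 156, 154, 154, 152, 152, 152]
```

Profiles are too ambiguous with the body in front, so I use the last picture on this crop.

View pics/w12b.png

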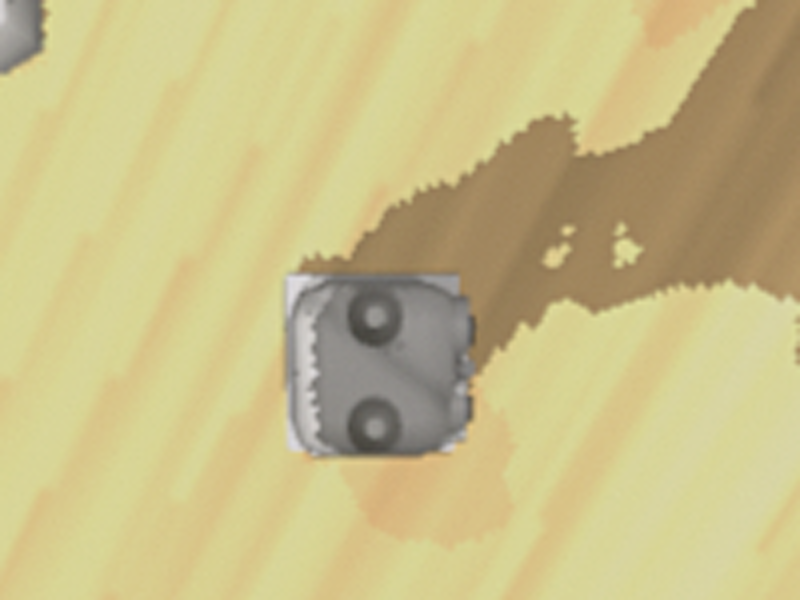

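The owl's foot spans (287,275) to (460,275) and (288,452) in the crop, square to the tool at yaw -61. Its face is to image right. I'll turn to yaw 29 to grip its plain sides.

```bash
python3 - <<'E'
from h import *
d=load('w12'); f=lambda x,y:p2w(d,189+(x+.5)/4-.5,35+(y+.5)/4-.5,12)[:2]
A,B,C=f(287,275),f(460,275),f(288,452); c=(B+C)/2
print(np.hypot(*(B-A)),np.hypot(*(C-A)),c,np.degrees(np.arctan2(*(B-A)[::-1])),np.degrees(np.arctan2(*(C-A)[::-1])))
plan(c[0],c[1],160,29)
E
```

```text
43.281133202079516 43.57239513021348 [407.78538153 235.25309719] -150.98349081731865 118.37109705893293
t 38.6 at [379.  294.6 204.2] yaw -61.1 tilt [-0.02 -0.04] F [ 0.7 -0.2  0.9] w 85.0 g 0.0
 shift tool [65.8  3.5 44.2] turn z -90.1
 shift after turn [-3.6 65.8 44.2]
```

```bash
python3 -m pendant '[[0,0,0,0,0,-5,0.085],[0,0,0,0,0,-8.5,0.085],[0,0,0,0,0,-8.5,0.085],[0,0,0,0,0,-8.5,0.085],[0,0,0,0,0,-8.5,0.085],[0,0,0,0,0,-8.5,0.085],[0,0,0,0,0,-8.5,0.085],[0,0,0,0,0,-8.5,0.085],[0,0,0,0,0,-8.5,0.085],[0,0,0,0,0,-8.5,0.085],[0,0,0,0,0,-5.5,0.085],[0,0,0,0,0,-3,0.085]]'>/dev/null
python3 -m pendant '[[-0.001,0.016,0,0,0,0,0.085],[-0.0016,0.03,0.01,0,0,0,0.085],[-0.001,0.016,0.02,0,0,0,0.085],[0,0.004,0.014,0,0,0,0.085],[0,0,0,0,0,0,0.085],[0,0,0,0,0,0,0.085],[0,0,0,0,0,0,0.085]]'
python3 -c "
from h import *
plan(407.8,235.3,45,28.8)"
```

```text
clock: 40.5
position: [407.8, 236.5, 161.3]
ee_rot: [0.968, 0.251, 0.001, -0.0]
contact_force: [-0.2, -0.7, 0.1]
gripper_width: 85.3
grasp_force: 0.0
t 40.5 at [407.8 236.5 161.3] yaw 29.0 tilt [0.07 0.06] F [-0.2 -0.7  0.1] w 85.3 g 0.0
 shift tool [ -0.8   1.1 116.3] turn z 0.2
 shift after turn [ -0.6   1.1 116.3]
```

```bash
python3 -m pendant '[[-0.0006,0.001,0.02,0,0,0.2,0.085],[0,0,0.035,0,0,0,0.085],[0,0,0.035,0,0,0,0.085],[0,0,0.019,0,0,0,0.085],[0,0,0.005,0,0,0,0.085],[0,0,0.002,0,0,0,0.07],[0,0,0,0,0,0,0.055],[0,0,0,0,0,0,0.05],[0,0,0,0,0,0,0.05],[0,0,0,0,0,0,0.05]]';python3 -m pendant '[[0,0,0,0,0,0,0.042],[0,0,0,0,0,0,0.036],[0,0,0,0,0,0,0.022],[0,0,0,0,0,0,0.022],[0,0,0,0,0,0,0.022],[0,0,0,0,0,0,0.022]]'
```

```text
clock: 41.5
position: [407.3, 235.2, 45.2]
ee_rot: [0.969, 0.249, 0.001, -0.0]
contact_force: [0.0, -0.7, -0.3]
gripper_width: 50.3
grasp_force: 0.0
clock: 42.1
position: [407.2, 234.8, 44.9]
ee_rot: [0.969, 0.249, 0.0, 0.0]
contact_force: [0.6, -2.1, 5.4]
gripper_width: 35.3
grasp_force: 60.4
```

```bash
python3 -m pendant '[[0,0,-0.006,0,0,0,0.022],[0,0,-0.02,0,0,0,0.022],[0,0,-0.04,0,0,0,0.022],[0,0,-0.04,0,0,0,0.022],[0,0,-0.034,0,0,4,0.022],[0,0,-0.015,0,0,7,0.022],[0,0,0,0,0,8.3,0.022],[0,0,0,0,0,8.3,0.022],[0,0,0,0,0,7,0.022],[0,0,0,0,0,3.7,0.022],[0.01,0.009,0,0,0,0,0.022],[0.02,0.018,0,0,0,0,0.022]]'
python3 -m pendant '[[0.028,0.0255,0,0,0,0,0.022],[0.028,0.0255,0,0,0,0,0.022],[0.028,0.0255,0,0,0,0,0.022],[0.028,0.0255,0,0,0,0,0.022],[0.028,0.0255,0,0,0,0,0.022],[0.018,0.016,0,0,0,0,0.022],[0.009,0.009,0,0,0,0,0.022],[0.003,0.003,0,0,0,0,0.022],[0,0,0,0,0,0,0.022],[0,0,0,0,0,0,0.022],[0,0,0,0,0,0,0.022]]'
python3 - <<'E'
from h import *
d=snap('wrist','w13'); plan(649.1,9.8,200,-9.5); p=st()['position']; yaw=np.radians(yawof(st()['ee_rot']))
g=cv2.cvtColor(d['image'].astype('uint8'),cv2.COLOR_RGB2GRAY).astype(np.float32)
def prof(c,a,z,r0,r1,offs):
  u=np.array([np.cos(a),np.sin(a)]); w=np.array([-np.sin(a),np.cos(a)])
  for n,e,f in(('+x',u,w),('-x',-u,w),('+y',w,u),('-y',-w,u)):
    for off in offs:
      o=[]
      for r in range(r0,r1):
        q=w2p(d,[*(c+r*e+off*f),z]); o.append(int(cv2.getRectSubPix(g,(1,1),(float(q[0]),float(q[1])))[0,0]))
      print(z,n,off,r0,o)
prof(np.array([649.1,9.8]),np.radians(-9.5),42,24,36,(-15,15))
print('owl foot'); prof(p[:2],yaw,p[2]-45+12,12,32,(-15,15))
E
```

```text
clock: 43.3
position: [431.8, 203.3, 199.1]
ee_rot: [0.997, -0.081, -0.001, 0.0]
contact_force: [0.4, 0.5, -2.3]
gripper_width: 35.2
grasp_force: 60.4
clock: 44.4
position: [573.8, 22.8, 199.7]
ee_rot: [0.997, -0.082, -0.0, -0.0]
contact_force: [0.4, 0.2, -2.1]
gripper_width: 35.3
grasp_force: 60.5
t 44.45 at [573.8  22.8 199.7] yaw -9.4 tilt [0.01 0.01] F [ 0.1  0.8 -2.8] w 35.6 g 60.5
 shift tool [76.4  0.6 -0.3] turn z 0.1
 shift after turn [76.4  0.4 -0.3]
42 +x -15 24 [139, 140, 138, 140, 137, 126, 122, 146, 152, 152, 152, 152]
42 +x 15 24 [144, 144, 144, 144, 141, 128, 125, 145, 150, 150, 151, 152]
42 -x -15 24 [142, 143, 143, 142, 129, 120, 141, 145, 144, 145, 145, 145]
42 -x 15 24 [148, 150, 150, 149, 137, 125, 138, 143, 143, 142, 145, 144]
42 +y -15 24 [148, 147, 147, 146, 145, 134, 126, 142, 153, 155, 154, 154]
42 +y 15 24 [144, 144, 145, 146, 147, 137, 128, 147, 159, 159, 159, 159]
42 -y -15 24 [142, 142, 142, 142, 128, 98, 87, 95, 95, 94, 94, 94]
42 -y 15 24 [145, 145, 145, 144, 128, 98, 90, 95, 95, 95, 95, 95]
owl foot
166.74110057511538 +x -15 12 [72, 71, 113, 133, 157,
[... 247 characters left out ...]
21, 130, 140, 149, 161, 156, 109, 109, 111, 113, 114, 114, 114, 115, 114, 115]
166.74110057511538 -x 15 12 [90, 97, 104, 111, 118, 125, 131, 138, 147, 144, 103, 105, 107, 109, 110, 113, 114, 116, 118, 120]
166.74110057511538 +y -15 12 [110, 111, 111, 111, 111, 112, 112, 112, 110, 108, 105, 102, 100, 95, 57, 36, 61, 69, 70, 70]
166.74110057511538 +y 15 12 [87, 132, 164, 180, 189, 189, 188, 188, 187, 188, 183, 177, 177, 177, 177, 178, 178, 179, 180, 180]
166.74110057511538 -y -15 12 [113, 113, 113, 111, 105, 97, 88, 83, 80, 77, 74, 72, 70, 44, 36, 58, 65, 65, 64, 64]
166.74110057511538 -y 15 12 [115, 135, 141, 133, 133, 132, 133, 132, 130, 146, 182, 181, 181, 181, 181, 181, 181, 182, 182, 182]
```

```bash
python3 -m pendant '[[0.01,0,0,0,0,0,0.022],[0.02,0,0,0,0,0,0.022],[0.023,0,0,0,0,0,0.022],[0.015,0,0,0,0,0,0.022],[0.008,0,0,0,0,0,0.022],[0,0,0.015,0,0,0,0.022],[0,0,0.03,0,0,0,0.022],[0,0,0.03,0,0,0,0.022],[0,0,0.016,0,0,0,0.022],[0,0,0.006,0,0,0,0.022],[0,0,0,0,0,0,0.022],[0,0,0,0,0,0,0.022]]'
python3 -c "
from h import *
plan(648.8,10.4,87,-9.5)"
```

```text
clock: 45.65
position: [650.2, 9.6, 103.8]
ee_rot: [0.997, -0.082, 0.001, -0.0]
contact_force: [-0.4, -0.2, -2.7]
gripper_width: 35.3
grasp_force: 60.5
t 45.65 at [650.2   9.6 103.8] yaw -9.4 tilt [0.13 0.01] F [-0.4 -0.2 -2.7] w 35.3 g 60.5
 shift tool [-1.6 -0.5 16.8] turn z 0.1
 shift after turn [-1.5 -0.5 16.8]
```

```bash
python3 -m pendant '[[0,-0.0005,0.005,0,0,0.1,0.022],[0,0,0.004,0,0,0,0.022],[0,0,0.001,0,0,0,0.022],[0,0,0,0,0,0,0.022],[0,0,0,0,0,0,0.022],[0,0,0,0,0,0,0.022]]'
python3 -c "
from h import *
plan(648.8,10.4,87,-9.5)"
```

```text
clock: 46.25
position: [649.5, 9.9, 92.7]
ee_rot: [0.997, -0.083, 0.0, -0.0]
contact_force: [0.3, -0.4, -2.1]
gripper_width: 35.3
grasp_force: 60.5
t 46.25 at [649.5   9.9  92.7] yaw -9.6 tilt [0.02 0.  ] F [ 0.3 -0.4 -2.1] w 35.3 g 60.5
 shift tool [-0.7 -0.3  5.7] turn z -0.1
 shift after turn [-0.7 -0.3  5.7]
```

```bash
python3 -m pendant '[[-0.0006,-0.0003,0.002,0,0,0,0.022],[0,0,0.001,0,0,0,0.022],[0,0,0.001,0,0,0,0.022],[0,0,0,0,0,0,0.022],[0,0,0,0,0,0,0.022]]';python3 -m pendant '[[0,0,0.001,0,0,0,0.022],[0,0,0,0,0,0,0.022],[0,0,0,0,0,0,0.022]]';python3 -m pendant '[[0,0,0.0006,0,0,0,0.022],[0,0,0,0,0,0,0.022]]'
```

```text
clock: 46.75
position: [648.8, 10.3, 88.5]
ee_rot: [0.997, -0.083, -0.0, 0.0]
contact_force: [0.3, -0.2, -2.4]
gripper_width: 35.3
grasp_force: 60.5
clock: 47.05
position: [648.8, 10.3, 87.5]
ee_rot: [0.997, -0.083, -0.0, 0.0]
contact_force: [-0.9, 0.3, -2.5]
gripper_width: 35.2
grasp_force: 60.5
clock: 47.25
position: [648.9, 10.3, 87.0]
ee_rot: [0.997, -0.083, 0.0, -0.0]
contact_force: [-0.0, -0.6, -1.9]
gripper_width: 35.6
grasp_force: 60.8
```

```bash
python3 -m pendant '[[0,0,0.0006,0,0,0,0.022],[0,0,0,0,0,0,0.022]]'; python3 -m pendant '[[0,0,0,0,0,0,0.036],[0,0,0,0,0,0,0.045],[0,0,0,0,0,0,0.06],[0,0,0,0,0,0,0.075],[0,0,0,0,0,0,0.085],[0,0,-0.02,0,0,0,0.085],[0,0,-0.04,0,0,0,0.085],[0,0,-0.045,0,0,0,0.085],[-0.02,0,-0.04,0,0,0,0.085],[-0.03,0,-0.02,0,0,0,0.085],[-0.03,0,0,0,0,0,0.085],[0,0,0,0,0,0,0.085]]'
python3 - <<'E'
from h import *
d=snap('wrist','w14'); t=snap('top','top1'); snap('side','side1')
def prof(d,c,a,z,r0,r1,offs):
  g=cv2.cvtColor(d['image'].astype('uint8'),cv2.COLOR_RGB2GRAY).astype(np.float32)
  u=np.array([np.cos(a),np.sin(a)]); w=np.array([-np.sin(a),np.cos(a)])
  for n,e,f in(('+x',u,w),('-x',-u,w),('+y',w,u),('-y',-w,u)):
    for off in offs:
      o=[]
      for r in range(r0,r1):
        q=w2p(d,[*(c+r*e+off*f),z]); o.append(int(cv2.getRectSubPix(g,(1,1),(float(q[0]),float(q[1])))[0,0]))
      print(z,n,off,r0,o)
c=np.array([649.6,10.3]); a=np.radians(-9.5); print(d['xyz'])
prof(d,c,a,42,24,34,(-20,20)); print('foot'); prof(d,c,a,54,14,28,(-18,0,18))
E
```

```text
clock: 47.45
position: [648.9, 10.3, 87.0]
ee_rot: [0.997, -0.083, 0.0, 0.0]
contact_force: [-2.2, 0.6, 0.6]
gripper_width: 35.7
grasp_force: 61.0
clock: 48.65
position: [567.1, 23.9, 252.9]
ee_rot: [0.997, -0.083, 0.0, -0.001]
contact_force: [0.6, -0.6, -0.4]
gripper_width: 85.0
grasp_force: 0.0
[639.49444447  12.30375293 375.75263422]
42 +x -20 24 [128, 120, 120, 121, 118, 109, 110, 125, 133, 134]
42 +x 20 24 [124, 125, 127, 128, 123, 112, 119, 132, 136, 136]
42 -x -20 24 [124, 128, 128, 128, 114, 96, 101, 118, 126, 126]
42 -x 20 24 [122, 123, 124, 124, 117, 110, 119, 127, 128, 127]
42 +y -20 24 [128, 120, 121, 121, 118, 106, 120, 133, 138, 137]
42 +y 20 24 [128, 128, 129, 130, 126, 116, 130, 142, 144, 144]
42 -y -20 24 [82, 83, 84, 84, 82, 80, 80, 82, 84, 83]
42 -y 20 24 [90, 89, 99, 117, 119, 102, 88, 86, 86, 86]
foot
54 +x -18 14 [121, 119, 114, 107, 100, 98, 102, 116, 121, 120, 122, 122, 122, 117]
54 +x 0 14 [166, 167, 166, 166, 165, 161, 155, 149, 137, 114, 106, 125, 134, 127]
54 +x 18 14 [160, 160, 158, 155, 152, 149, 143, 131, 117, 120, 127, 128, 128, 121]
54 -x -18 14 [97, 94, 98, 107, 111, 114, 113, 105, 105, 115, 121, 124, 126, 119]
54 -x 0 14 [150, 143, 134, 116, 95, 91, 99, 104, 111, 117, 119, 121, 121, 115]
54 -x 18 14 [136, 125, 115, 119, 127, 129, 128, 123, 118, 120, 123, 124, 125, 120]
54 +y -18 14 [162, 156, 146, 131, 127, 144, 164, 168, 155, 132, 120, 118, 107, 109]
54 +y 0 14 [90, 95, 95, 94, 95, 95, 96, 98, 102, 113, 125, 129, 128, 126]
54 +y 18 14 [159, 159, 158, 155, 152, 146, 127, 133, 131, 127, 128, 128, 131, 127]
54 -y -18 14 [127, 114, 94, 91, 111, 121, 119, 110, 87, 83, 83, 83, 83, 82]
54 -y 0 14 [81, 72, 67, 68, 71, 75, 74, 73, 79, 84, 84, 83, 84, 81]
54 -y 18 14 [127, 118, 112, 108, 100, 95, 100, 95, 84, 80, 81, 89, 109, 116]
```

```bash
python3 - <<'E'
from h import *
d=load('top1'); g=cv2.cvtColor(d['image'].astype('uint8'),cv2.COLOR_RGB2GRAY).astype(np.float32)
for ang in range(0,360,45):
  a=np.radians(ang); print(ang,[int(cv2.getRectSubPix(g,(1,1),tuple(map(float,w2p(d,[396.8+r*np.cos(a),-242+r*np.sin(a),32]))))[0,0]) for r in range(10,44,2)])
for n,p in(('torso top',[396.5,-241.5,116]),('bird',[464.3,75.5,75]),('egg',[557.5,-330,105]),('owl',[649.5,5.7,115])):
  print(n,w2p(d,p).round(),d['image'][int(w2p(d,p)[1]),int(w2p(d,p)[0])])
E
```

```text
0 [67, 65, 69, 89, 123, 133, 118, 103, 103, 104, 101, 97, 103, 117, 129, 134, 135]
45 [65, 76, 96, 121, 132, 128, 106, 91, 93, 102, 104, 104, 101, 89, 78, 94, 120]
90 [69, 74, 93, 119, 135, 134, 116, 94, 87, 94, 101, 103, 104, 98, 80, 67, 93]
135 [69, 69, 76, 101, 124, 132, 122, 104, 93, 94, 97, 96, 91, 87, 98, 117, 122]
180 [83, 78, 71, 66, 67, 83, 102, 107, 104, 100, 100, 104, 116, 127, 131, 132, 132]
225 [138, 139, 137, 132, 126, 123, 125, 127, 129, 130, 126, 118, 109, 99, 98, 102, 113]
270 [138, 136, 130, 119, 102, 92, 96, 105, 112, 116, 115, 111, 105, 101, 97, 90, 84]
315 [112, 112, 108, 103, 94, 87, 79, 87, 95, 101, 104, 118, 130, 132, 133, 134, 133]
torso top [402. 281.] [141 142 140]
bird [240. 247.] [138 139 136]
egg [441. 200.] [141 142 141]
owl [274. 153.] [63 55 49]
```

```bash
python3 -c "
from bench import arm
print(arm.job_done())"
```

```text
the job is handed in; nothing more can be done
None
```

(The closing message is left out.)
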